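# Turn the welded flanges hub up onto the cooling plate

### The job

Clear whatever was left on the cooling plate (soapstone stick, nut, bolt) into the grey tray, then take the spatula from its rest and turn over every round flange with it, so that each lies flat on the cooling plate, hub up, and slide it back against the fence along the rear of the plate. The flanges come fresh from welding: touch them with the spatula only, never with the gripper or arm. Finally lay the spatula back in its rest, and leave the other things on the bench where they are.

Things in the scene. Friction and masses are not known exactly. Their poses are not given: they have to be found in the camera images.
- cooling_plate: fixed dark steel slab on the bench, 110 mm deep (its x) by 330 mm wide (its y), 12 mm thick. Origin: centre of its underside. Its front edge, an upright 12 mm step at x = -55 mm, faces the flanges and the robot; x points away from the robot. Along its back edge (x = 47 to 55 mm) runs a fence, 14 mm higher than the slab.
- flange_1_center (a point): steel disc, 70 mm diameter, 5 mm thick, 0.15 kg, with a round hub (26 mm diameter, 8 mm high) in the middle of one face. Starts hub down on the bench before the plate, its rim 8 to 13 mm above the bench, so a blade passes under it up to the hub. Point: centre of the 5 mm disc (10.5 mm from the hub's end face). z points away from the hub: up at the start, down once turned. May be absent.
- flange_2_center (a point): steel disc, 70 mm diameter, 5 mm thick, 0.15 kg, with a round hub (26 mm diameter, 8 mm high) in the middle of one face. Starts hub down on the bench before the plate, its rim 8 to 13 mm above the bench, so a blade passes under it up to the hub. Point: centre of the 5 mm disc (10.5 mm from the hub's end face). z points away from the hub: up at the start, down once turned. May be absent.
- flange_3_center (a point): steel disc, 70 mm diameter, 5 mm thick, 0.15 kg, with a round hub (26 mm diameter, 8 mm high) in the middle of one face. Starts hub down on the bench before the plate, its rim 8 to 13 mm above the bench, so a blade passes under it up to the hub. Point: centre of the 5 mm disc (10.5 mm from the hub's end face). z points away from the hub: up at the start, down once turned. May be absent.
- spatula_grip (a point): cranked spatula, 0.17 kg: wooden handle 18 mm wide, 22 mm high; flat steel blade 58 mm long, 52 mm wide, 2.4 mm thick, parallel to the handle. Point: in the handle half-way up, where to grip it; the handle reaches 75 mm behind and 35 mm ahead. x points to the blade, z up; the blade's underside is 55 mm lower, its straight front edge 110 mm ahead. Starts in its rest, blade flat on the bench.
- spatula_tip (a point): middle of the spatula blade's front edge, half-way through its thickness (1.2 mm above the blade's underside); axes as the spatula's.
- spatula_rest: fixed forked rest of the spatula: the rear of the handle lies on a saddle 44 mm high (18 mm long, centred at x = -45 mm of this frame) between two prongs 30 mm apart and 66 mm high. Origin on the bench; when laid in as at the start, the spatula has its grip point at x = 15, y = 0, z = 55 mm of this frame and its x axis along this x.
- scrap_tray: fixed grey open tray, 150 mm (its x) by 120 mm (its y), 26 mm high, wall 4 mm and floor 4 to 5 mm thick; origin at the centre of its underside.
- soapstone_center (a point): flat pale soapstone stick lying on the cooling plate along its own y axis, 12 mm wide (x), 125 mm long (y), 8 mm high, point at its centre; may be absent
- nut_center (a point): M16 hexagon nut lying flat on the cooling plate, 23 mm across flats (along its x; corners along its y, 27 mm), 13 mm high, point at its centre; may be absent
- bolt_center (a point): M16 hexagon bolt lying on the cooling plate along its own y axis, 59 mm long, head 24 to 27 mm across at +y, thread 16 mm; point at mid length, 10 mm above its support (it may roll); may be absent
- gauge: flat leaf set of weld gauges lying near the bench front, 52x84x9 mm, fast to the bench: a bystander
- magnet: flat welding magnet near the bench front, 63x93x18 mm, fast to the bench: a bystander
- marker: paint marker pen, 16x132x16 mm, a bystander: leave it alone
- angle_piece: small welded angle offcut, 42x55x42 mm, a bystander: leave it alone
Not all that is in view belongs to the job. Leave any black look-alike of the part that bears soapstone_center alone.

How it is judged (in metres and radians):
On the way, in this order (a step that is already met when the one before it is completed fails the run):
1. everything left on the cooling plate is in the tray (x of soapstone_center in the frame of scrap_tray between -0.071 and 0.071 m and y of soapstone_center in the frame of scrap_tray between -0.056 and 0.056 m and height (world z) of each of soapstone_center, nut_center, bolt_center below 0.045 m and x of nut_center in the frame of scrap_tray between -0.071 and 0.071 m and y of nut_center in the frame of scrap_tray between -0.056 and 0.056 m and x of bolt_center in the frame of scrap_tray between -0.071 and 0.071 m and y of bolt_center in the frame of scrap_tray between -0.056 and 0.056 m), for 0.2 s.
2. the spatula is lifted out of its rest (height (world z) of spatula_grip above 0.075 m), for 0.1 s.
3. every flange lies flat on the cooling plate, hub up, against the rear fence (x of flange_1_center in the frame of cooling_plate between 0.002 and 0.02 m and angle between each of flange_1_center, flange_2_center, flange_3_center's own z axis and vertical above 3.02 rad and height (world z) of flange_1_center between 0.011 and 0.018 m and y of flange_1_center in the frame of cooling_plate between -0.165 and 0.165 m and x of flange_2_center in the frame of cooling_plate between 0.002 and 0.02 m and height (world z) of flange_2_center between 0.011 and 0.018 m and y of flange_2_center in the frame of cooling_plate between -0.165 and 0.165 m and x of flange_3_center in the frame of cooling_plate between 0.002 and 0.02 m and height (world z) of flange_3_center between 0.011 and 0.018 m and y of flange_3_center in the frame of cooling_plate between -0.165 and 0.165 m), for 0.3 s.
At the end, for the whole second after the job is handed in: Every flange lies hub up and flat (within 7 degrees) on the cooling plate, within 10 mm of its rear fence; soapstone, nut and bolt are in the tray; the spatula lies level in its rest between the prongs (sideways within 15 mm, lengthwise within 35 mm); flanges and spatula at rest (all of step 1 and all of step 3 and x of spatula_grip in the frame of spatula_rest between -0.02 and 0.05 m and y of spatula_grip in the frame of spatula_rest between -0.015 and 0.015 m and height (world z) of spatula_grip below 0.063 m and angle between spatula_grip's own z axis and vertical below 0.12 rad and linear speed of each of flange_1, flange_2, flange_3, spatula below 0.02 m/s); the robot touches nothing.
It fails at once if the gripper or arm touches a flange (contact force between any of the fingers, the arm and flange_1 above 1 N or contact force between any of the fingers, the arm and flange_2 above 1 N or contact force between any of the fingers, the arm and flange_3 above 1 N).
It fails at once if a bystander is moved by more than 3 cm (distance of any of marker, angle_piece from where it was at the start of the episode above 0.03 m).
Of flange_1, flange_2, flange_3 only 2 to 3 are there at a start; the rules pass over those that are not, and their reading is None.
Of soapstone, nut, bolt only 2 to 3 are there at a start; the rules pass over those that are not, and their reading is None.
At some moment in a run one of flange_1, flange_2, flange_3, soapstone, nut, bolt may be knocked a few centimetres aside while the robot is not near it.
It also fails if it takes over 210 s, if anything falls off the work surface, if the arm or the gripper's body presses on something with over 40 N, if the wrist force passes 120 N, or if a joint passes its speed limit or range.

### The arm

A 7-joint arm with a two-finger parallel gripper is mounted at the origin on a cart in front of the work surface, level with it; the furniture and walls round the work are solid. World frame = base frame: x ahead of the robot, y to its left, z up, the work surface at z = 0. Lengths are in m, angles in degrees, forces in N, time in s.
With the tool pointing down it reaches from about 0.425 to 0.875 m from the base axis. Payload 9.9 kg.
Tool frame: the origin (TCP) lies midway between the tips of the shut fingers; the grasp point (between the pads) lies 19 mm behind it (arm.tcp_to_grasp is the distance from the TCP to the grasp point, in m); x points along the fingers, y is the direction in which the jaws open and shut, and the axes are right-handed (so a half turn about x gives the same grasp; the last joint's range is limited). The gripper opens to 85 mm and grips with 20 to 120 N. Pads are 22 mm wide; open, the fingers measure 114 mm over their backs; the gripper's body (76 mm by 85 mm) begins 54 mm behind the grasp point. The pads swing forward as they close: fully open they stand 13 mm farther back than shut.
Start: joints at [72.147, 32.985, 1.427, 82.34, -0.859, 64.687, -3.237], TCP at [0.152, -0.658, 0.231] pointing down, gripper open.
Joint ranges: [-157.87, 157.87], [-19.46, 123.44], [-87.15, 90], [11.01, 140.99], [-62.26, 242.26], [9.8, 113.94], [-161.44, 161.44]. Speed limits (degrees/s): [127.2, 127.2, 172.46, 172.46, 180, 180, 180].

### API

Orientations are given as [roll, pitch, yaw] about the fixed x, y, z axes, in that order (R = Rz(yaw) Ry(pitch) Rx(roll)).
In Python, from plant import arm gives the robot as it stands.
- The arm moves only by the tool apply_moves, never from a script. Its argument "plan" is a list of rows, each a list of 7 numbers: the closure, from -1 (fully open) to 1 (shut), then the shift along the tool's x, y, z in units of 30 mm (1.0 is 30 mm), then the turn, a rotation vector about the tool's x, y, z in units of 6 degrees (1.0 is 6 degrees). A call has 1 to 20 rows; each row is the pose to reach, as a shift and turn from the pose commanded when the call began, along the tool's axes at that moment; what a row does not reach only later rows make up. A row lasts 1/8 s, in which the tool goes at most 62.5 mm and 10.7 degrees, less where a joint would pass 70% of its speed; a pose out of reach is approached as far as the arm can. A call with a gripper value outside its range is refused whole. The fingers move at their own pace and stop on an object; the grip force is fixed at half the most. Time passes only in rows, so rows that repeat a pose let the fingers close. It gives the time, the measured TCP pose, the force and the opening at its end, in the units of the state.
- arm.state(): the state, without advancing time (a new reading comes with each control period).
- arm.camera(name): name is "scene" or "side" or "wrist"; returns the picture (384x512x3 uint8, red, green, blue); there is no depth.
- arm.camera_params(name): a dict with "fx", "fy", "cx", "cy" (pixels), "R" (3x3) and "t" (3): a world point X has camera coordinates R X + t; the wrist camera has in their place "T_tool_cam" (4x4, takes a point from camera to tool coordinates, whose origin is the TCP and whose axes are the tool frame's). Camera axes: x right, y down, z forward; pixel columns grow to the right and rows downward; lengths in m; the calibration is good to about 2 mm. A picture is of the moment at which its call begins: read the wrist's pose just before it. camera_params takes no time and is no camera call.
- arm.close_job(): hands the job in, once; it reports no verdict.
Trained networks look in the newest picture that a camera, given by its name, has taken for a name from the list of things; names that differ only in an ending like _2 or _b are one class to them, and where a whole thing is asked for, a point or a joint stands for the part that bears it (a point fixed in the world has none). Each returns a list of dicts, best first, with "score" (0 to 1); they miss things now and then, are a little off and sometimes report something else, mostly with a low value. They report only what shows in the picture. A call takes as long as a camera call. They do not tell look-alikes from the thing itself.
- arm.spot_in(camera, target): "location" ([x, y, z] in m, in world coordinates, good to about 4 mm: the middle of the surface that is visible of it).
- arm.silhouettes(camera, target): "region" (384x512 bool, what is visible of it).
The state is a dict: "time": time; "joint_positions": joint angles; "dq": joint speeds; "tau": joint torques, N m; "tool_pos": TCP position; "eef_rot": TCP orientation; "contact_force": force on the tool from outside, world axes, zero at the start; "torque": the same for the moment, N m; "finger_gap": finger opening in m.
Only numpy, scipy, OpenCV 4.12 (cv2) and the standard library are available. Lean on these libraries where they do the work, as an engineer would, in place of code of your own. Each camera call takes 0.05 s, during which the arm holds its last target.

## Working session

There is one attempt and no reset: what is moved stays moved. The work goes in short steps, Python scripts to look and compute and a tool call to move; the robot and the scene stay as the last step left them, time stands still between calls to the robot, and variables do not carry over. Pictures are saved under pics/ and viewed, and the job is handed in when it is done.

Besides the shell and the picture viewer there is one more tool, called after "Request:" as name([rows], argument=value, ...), one row to a line, values as JSON. apply_moves: Moves the arm, as the interface text tells. Its arguments: {"type":"object","properties":{"plan":{"type":"array"}},"required":["plan"]}

```bash
ls; mkdir -p pics; python3 - <<'E'
from plant import arm
import cv2
print(arm.state())
for n in ["scene","side","wrist"]:
    im=arm.camera(n); cv2.imwrite(f"pics/{n}0.png",im[:,:,::-1]); print(n,arm.camera_params(n))
E
```

```text
pics
{'time': 0.0, 'joint_positions': array([72.15003745, 33.03134014,  1.42229801, 82.38703404, -0.85943601,
       64.68754933, -3.23564564]), 'dq': array([-0.04899204,  0.01564064, -0.03883323,  0.03756482, -0.0582577 ,
        0.01907607, -0.05771643]), 'tau': array([ 1.81873970e-04, -7.65745926e+01,  2.24963129e+00, -2.85959476e+01,
        1.50893570e-02,  1.27133983e-02,  6.80035697e-06]), 'tool_pos': array([ 0.1523106 , -0.65711322,  0.230454  ]), 'eef_rot': array([-87.40590573,  89.90462978, 105.64715305]), 'contact_force': array([ 0.04612284, -0.81569359,  0.20135721]), 'torque': array([ 0.06558983, -0.00573671,  0.00842699]), 'finger_gap': 0.08527708145304005}
scene {'fx': 364.49700152738995, 'fy': 364.49700152738995, 'cx': 261.53499903384494, 'cy': 191.66695766311167, 'R': array([[ 0.72171621, -0.69216577, -0.00567914],
       [-0.53721843, -0.55494229, -0.63516566],
       [ 0.43648833,  0.46146029, -0.77235506]]), 't': array([-0.18686167,  0.45217625,  0.65378134])}
side {'fx': 425.441896585121, 'fy': 425.441896585121, 'cx': 260.88315323921836, 'cy': 190.09539750846017, 'R': array([[-0.95384371, -0.3002506 ,  0.00563461],
       [-0.19760995,  0.61342295, -0.76463232],
       [ 0.22612491, -0.73045319, -0.64444213]]), 't': array([0.55847209, 0.00474976, 1.35673894])}
wrist {'fx': 288.41764338381296, 'fy': 288.41764338381296, 'cx': 257.1316520129155, 'cy': 189.98939361658404, 'T_tool_cam': array([[ 5.20353105e-04, -3.05346984e-01,  9.52241014e-01,
        -1.42838204e-01],
       [ 9.99999743e-01, -3.10258849e-04, -6.45938965e-04,
        -1.45609870e-04],
       [ 4.92676715e-04,  9.52241106e-01,  3.05346744e-01,
        -7.73912984e-02],
       [ 0.00000000e+00,  0.00000000e+00,  0.00000000e+00,
         1.00000000e+00]])}
```

View pics/scene0.png

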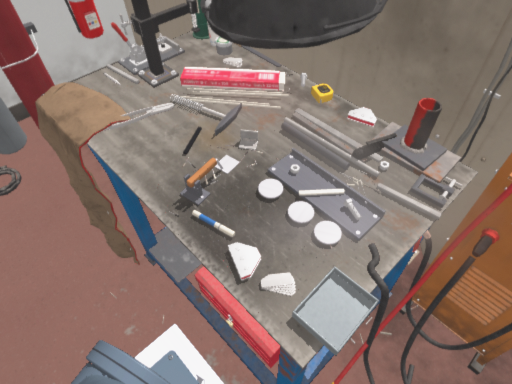

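View pics/side0.png

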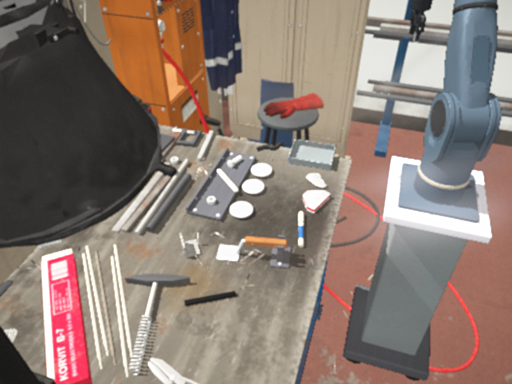

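View pics/wrist0.png

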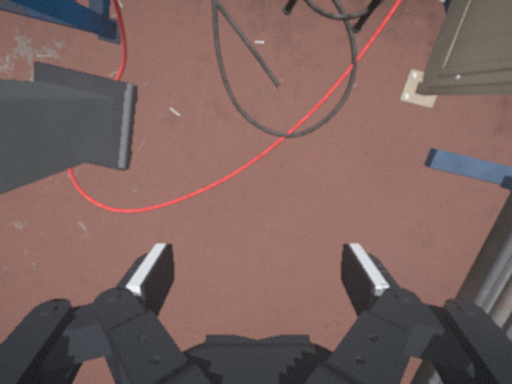

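The scene picture shows three flanges at (270,188), (300,212) and (327,233). On the plate lie the soapstone (322,192), the nut (295,169) and the bolt (352,208). The tray is at (336,305) and the spatula handle at (202,172). The black stick at (192,140) is the look-alike.

```bash
cat > h.py <<'E'
from plant import arm
import numpy as np, cv2
from scipy.spatial.transform import Rotation as Rn
def P(n): return arm.camera_params(n)
def proj(n,X):
    p=P(n); c=np.atleast_2d(X)@np.array(p['R']).T+p['t']
    return np.c_[p['fx']*c[:,0]/c[:,2]+p['cx'],p['fy']*c[:,1]/c[:,2]+p['cy']]
def back(n,uv,z,ws=None):
    p=P(n); uv=np.atleast_2d(uv).astype(float)
    d=np.c_[(uv[:,0]-p['cx'])/p['fx'],(uv[:,1]-p['cy'])/p['fy'],np.ones(len(uv))]
    if n=='wrist':
        ws=ws or arm.state(); R=Rn.from_euler('xyz',ws['eef_rot'],degrees=True).as_matrix()
        T=np.array(p['T_tool_cam']); o=R@T[:3,3]+ws['tool_pos']; d=d@(R@T[:3,:3]).T
    else:
        R=np.array(p['R']); o=-R.T@p['t']; d=d@R
    return o+d*((z-o[2])/d[:,2])[:,None]
def snap(n,f):
    im=arm.camera(n); cv2.imwrite(f,im[:,:,::-1]); return im
E
cat > loc.py <<'E'
from h import *
import sys
for n in ["scene","side"]:
    arm.camera(n)
    for t in ["flange_1_center","soapstone_center","nut_center","bolt_center","spatula_grip","spatula_rest","scrap_tray","cooling_plate","marker","angle_piece"]:
        for r in arm.spot_in(n,t): 
            if r['score']>.3: print(n,t,round(r['score'],2),np.round(r['location'],4), np.round(proj(n,r['location'])[0]))
E
python3 loc.py; python3 -c "
from h import *
print(arm.state()['time'])"
```

```text
scene flange_1_center 0.76 [0.5628 0.0726 0.0174] [329. 231.]
scene soapstone_center 0.72 [0.6443 0.1697 0.0221] [320. 191.]
scene soapstone_center 0.49 [0.5262 0.5924 0.0072] [193. 140.]
scene nut_center 0.58 [0.4863 0.4259 0.0549] [215. 163.]
scene nut_center 0.53 [0.6553 0.276  0.0263] [295. 167.]
scene bolt_center 0.59 [0.6577 0.0752 0.0306] [352. 206.]
scene spatula_grip 0.62 [0.4825 0.4282 0.0533] [213. 164.]
scene spatula_rest 0.6 [0.3926 0.4    0.0095] [196. 196.]
scene scrap_tray 0.65 [ 0.4192 -0.0652  0.0005] [334. 310.]
scene cooling_plate 0.86 [0.6543 0.1497 0.0159] [328. 194.]
scene marker 0.62 [0.3702 0.2939 0.0116] [214. 224.]
scene marker 0.42 [0.5588 0.2782 0.0094] [270. 189.]
scene angle_piece 0.83 [0.6495 0.4581 0.0103] [250. 141.]
scene angle_piece 0.34 [0.371  0.2951 0.0142] [214. 223.]
side flange_1_center 0.79 [0.5584 0.0771 0.0101] [262. 170.]
side soapstone_center 0.66 [0.6429 0.1726 0.0212] [228. 180.]
side soapstone_center 0.62 [0.5274 0.5991 0.0045] [210. 299.]
side nut_center 0.55 [0.6581 0.2779 0.0191] [211. 200.]
side bolt_center 0.61 [0.6602 0.0871 0.0267] [232. 162.]
side spatula_grip 0.61 [0.4884 0.4384 0.0476] [246. 244.]
side spatula_rest 0.8 [0.3972 0.4372 0.0043] [279. 262.]
side scrap_tray 0.62 [ 0.4198 -0.0672  0.0081] [312. 154.]
side cooling_plate 0.72 [0.6612 0.2132 0.0086] [218. 190.]
side marker 0.47 [ 0.4206 -0.069   0.0056] [311. 155.]
side marker 0.44 [0.3705 0.3076 0.0125] [301. 229.]
side angle_piece 0.83 [0.6425 0.4676 0.0011] [189. 250.]
side angle_piece 0.52 [0.5601 0.17   0.0117] [252. 187.]
side angle_piece 0.42 [0.564  0.0779 0.0118] [260. 170.]
1.25
```

```bash
python3 - <<'E'
import cv2
a=cv2.imread('pics/scene0.png')[140:250,170:390]; cv2.imwrite('pics/sc_c.png',cv2.resize(a,None,fx=3.6,fy=3.6,interpolation=cv2.INTER_CUBIC))
a=cv2.imread('pics/side0.png')[130:280,175:345]; cv2.imwrite('pics/si_c.png',cv2.resize(a,None,fx=4,fy=4,interpolation=cv2.INTER_CUBIC))
E
```

```text
(no output)
```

View pics/sc_c.png

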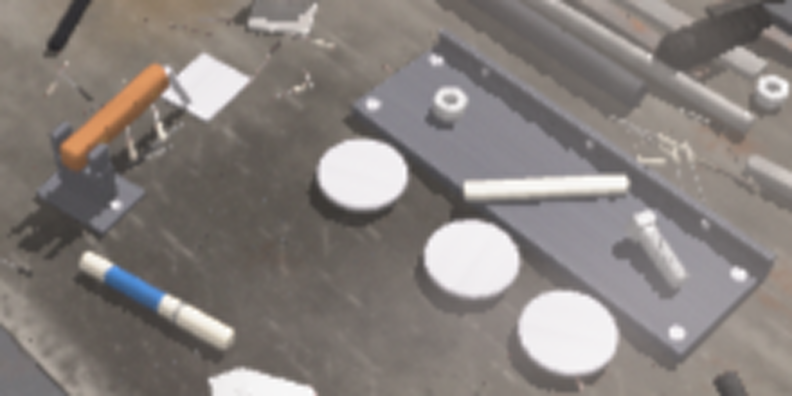

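View pics/si_c.png

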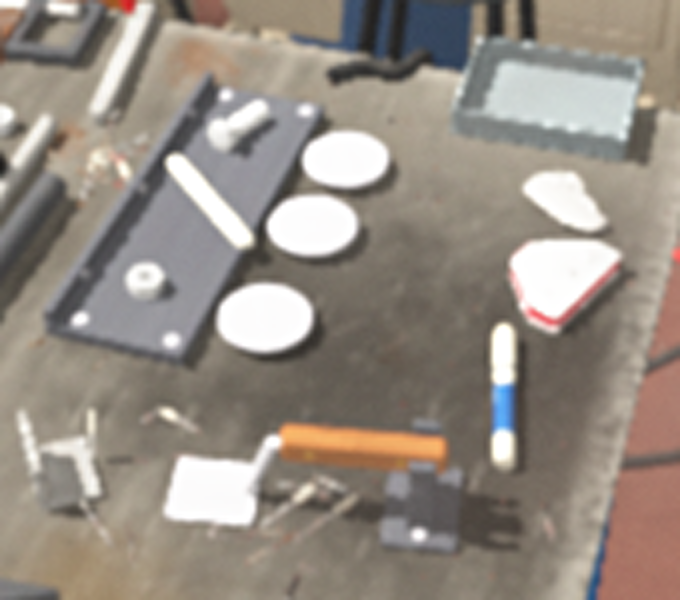

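```bash
python3 - <<'E'
from h import *
def S(L): return np.array(L)/3.6+[170,140]
def D(L): return np.array(L)/4+[175,130]
def show(name,s,d,z):
    print(name); 
    a=back('scene',S(s),z);b=back('side',D(d),z)
    for x,y in zip(a,b): print(np.round(x*1000,1)[:2],np.round(y*1000,1)[:2])
show('plate front L,R',[(357,103),(682,350)],[(183,352),(322,105)],.012)
show('plate back base? fence top',[(440,33),(772,257)],[(48,315),(208,75)],.026)
show('flange L,M,R',[(363,173),(472,257),(569,330)],[(265,317),(313,225),(345,159)],.013)
show('nut',[(450,98)],[(146,274)],.025)
show('soap ends',[(463,188),(627,183)],[(175,157),(247,241)],.02)
show('bolt head,end',[(645,217),(678,280)],[(218,135),(263,106)],.022)
show('handle rear,front top',[(73,155),(160,70)],[(445,445),(283,433)],.066)
show('blade L/R front/back',[(250,80),(207,118)],[(165,515),(180,457)],.0024)
for n in ['scene','side']:
    arm.camera(n)
    r=arm.silhouettes(n,'flange_1_center')
    for q in r:
        m=q['region']; print(n,q['score'],m.sum(),np.argwhere(m).mean(0)[::-1])
    for t in ['spatula_grip','scrap_tray','spatula_rest']:
        q=arm.silhouettes(n,t)
        if q: print(n,t,q[0]['score'],cv2.minAreaRect(np.argwhere(q[0]['region'])[:,::-1].astype(np.float32)))
E
```

```text
plate front L,R
[609.  332.8] [603.1 334.2]
[606.7   8.2] [602.2   9.5]
plate back base? fence top
[705.4 332.2] [705.8 341.4]
[708.2   7.3] [704.8  16. ]
flange L,M,R
[559.8 276.2] [558.4 281.5]
[560.6 163.3] [558.  168.3]
[562.4  73. ] [559.7  78.2]
nut
[657.6 276.4] [655.4 276. ]
soap ends
[599.6 208.7] [691.5 127.6]
[692.9 125.3] [598.1 210.7]
bolt head,end
[674.9  94.8] [667.5  90.6]
[645.9  43.2] [645.5  39.8]
handle rear,front top
[387.8 404.7] [386.7 414.5]
[488.4 427.9] [489.8 436.4]
blade L/R front/back
[569.7 419.9] [561.  474.6]
[516.1 412.1] [570.8 423. ]
scene 0.9 525 [327.39809524 231.8247619 ]
scene spatula_grip 0.95 ((210.51724243164062, 168.79310607910156), (18.9409236907959, 54.965824127197266), 68.19859313964844)
scene scrap_tray 0.73 ((210.24436950683594, 169.52285766601562), (18.602066040039062, 53.559322357177734), 70.14479064941406)
scene spatula_rest 0.71 ((193.6764678955078, 190.2058868408203), (29.49775505065918, 20.236831665039062), 30.963756561279297)
side 0.58 208 [260.82692308 170.09134615]
side spatula_grip 0.79 ((250.41246032714844, 245.9007568359375), (19.863826751708984, 70.79570007324219), 75.14139556884766)
side scrap_tray 0.62 ((310.76922607421875, 154.15383911132812), (44.71446990966797, 27.064022064208984), 11.309932708740234)
side spatula_rest 0.56 ((280.0532531738281, 251.4139404296875), (18.83143424987793, 32.5023307800293), 5.19442892074585)
```

```bash
cat >> h.py <<'E'
def Rdown(yaw,pitch=0.):
    """tool x down; yaw = world heading (deg) of 'forward' f; jaw axis y is perpendicular: y = Rz(yaw)*[0,1,0]. pitch>0 : nose (forward) up."""
    # tool x=-z, tool y=left, tool z = x cross y
    f=np.array([1,0,0.]);l=np.array([0,1,0.]);d=np.array([0,0,-1.])
    B=np.c_[d,l,np.cross(d,l)]
    return Rn.from_euler('z',yaw,degrees=True).as_matrix()@Rn.from_euler('y',-pitch,degrees=True).as_matrix()@B
def curR(s=None):
    s=s or arm.state(); return Rn.from_euler('xyz',s['eef_rot'],degrees=True).as_matrix()
def rel(pos,R=None,p0=None,R0=None):
    s=arm.state(); R0=curR(s) if R0 is None else R0; p0=s['tool_pos'] if p0 is None else p0
    sh=R0.T@(np.array(pos)-p0)/.03
    rv=np.zeros(3) if R is None else Rn.from_matrix(R0.T@R).as_rotvec(degrees=True)/6
    print('shift',np.round(sh,2),'turn',np.round(rv,2), 'rows>=',np.round(max(np.linalg.norm(sh)*30/62.5,np.linalg.norm(rv)*6/10.7),1))
    return np.r_[sh,rv]
E
python3 - <<'E'
from h import *
print(dir(arm)); s=arm.state();print(curR())
print(back('scene',[(338,268),(378,293),(335,348),(293,315)],.026))
print(back('side',[(294.5,140),(335.5,144),(332,166),(290,160)],.026))
rel([.5,-.35,.3],Rdown(0)); rel([.5,-.35,.3],Rdown(180)); rel([.63,.17,.3],Rdown(0))
rel([.5,-.35,.3],Rdown(-40)); 
E
```

```text
['IKError', '__class__', '__delattr__', '__dict__', '__dir__', '__doc__', '__eq__', '__format__', '__ge__', '__getattribute__', '__getstate__', '__gt__', '__hash__', '__init__', '__init_subclass__', '__le__', '__lt__', '__module__', '__ne__', '__new__', '__reduce__', '__reduce_ex__', '__repr__', '__setattr__', '__sizeof__', '__str__', '__subclasshook__', '__weakref__', 'camera', 'camera_params', 'close_job', 'silhouettes', 'spot_in', 'state', 'tcp_to_grasp']
[[-7.76739972e-06  2.25826047e-01 -9.74167643e-01]
 [ 8.38277235e-05 -9.74167639e-01 -2.25826047e-01]
 [-9.99999996e-01 -8.34163370e-05 -1.13637339e-05]]
[[ 0.49361523 -0.01127716  0.026     ]
 [ 0.50905268 -0.11087933  0.026     ]
 [ 0.34956219 -0.11870072  0.026     ]
 [ 0.33796191 -0.01439181  0.026     ]]
[[ 0.49349477 -0.11048552  0.026     ]
 [ 0.34833962 -0.13055238  0.026     ]
 [ 0.33697212  0.00264425  0.026     ]
 [ 0.4783714   0.01285331  0.026     ]]
shift [ -2.29  -7.37 -13.6 ] turn [-27.82  -0.    -0.  ] rows>= 15.6
shift [ -2.29  -7.37 -13.6 ] turn [ 2.18 -0.    0.  ] rows>= 7.5
shift [ -2.29 -23.28 -21.74] turn [-27.82  -0.    -0.  ] rows>= 15.6
shift [ -2.29  -7.37 -13.6 ] turn [-21.16  -0.     0.  ] rows>= 11.9
```

Request:
apply_moves([
  [-1,-2.5,-3,-8,-7,0,0],
  [-1,-2.5,-6,-14,-14,0,0],
  [-1,-4,-6,-14,-14,0,0],
  [-1,-4,-6,-14,-14,0,0],
  [-1,-4,-10,-16,-14,0,0],
  [-1,-4,-10,-16,-14,0,0],
  [-1,-4,-10,-16,-14,0,0],
  [-1,-4,-23,-20,-27.8,0,0],
  [-1,-4,-23,-20,-27.8,0,0],
  [-1,-4,-23,-20,-27.8,0,0],
  [-1,-4,-23,-20,-27.8,0,0],
  [-1,-4,-23,-20,-27.8,0,0],
  [-1,-4,-23,-20,-27.8,0,0],
  [-1,-4,-23,-20,-27.8,0,0],
  [-1,-4,-23,-20,-27.8,0,0],
  [-1,-4,-23,-20,-27.8,0,0],
  [-1,-4,-23,-20,-27.8,0,0],
  [-1,-4,-23,-20,-27.8,0,0],
])

```text
time: 4.0
tool_pos: [0.5812, 0.1492, 0.3511]
eef_rot: [-109.1, 89.9, -109.3]
contact_force: [0.8, -0.9, -0.3]
finger_gap: 0.0851
```

```bash
python3 - <<'E'
from h import *
s=arm.state(); print(s['time'],s['tool_pos'],s['eef_rot'],s['joint_positions']); print(curR())
snap('wrist','pics/w1.png')
E
```

```text
4.0 [0.58117366 0.1491563  0.35108118] [-109.05576157   89.94855429 -109.3102672 ] [ 10.61366447  27.19256698 -48.54163782  81.56468798  20.36046112
  80.32506616  51.57981563]
[[-2.96919698e-04  4.44182069e-03  9.99990091e-01]
 [-8.47382746e-04  9.99989775e-01 -4.44207090e-03]
 [-9.99999597e-01 -8.48693287e-04 -2.93152740e-04]]
```

View pics/w1.png

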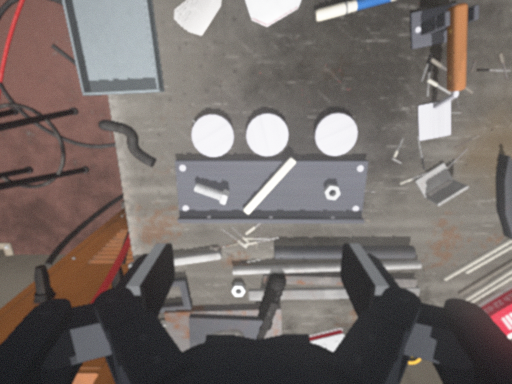

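The wrist view shows the plate (177-367, 155-220), flanges at (213,135), (267,134) and (336,134), bolt (210,190), soapstone (270,186) and nut (333,191). The second nut at (238,290) is off the plate, so it is not part of the job. Next I enlarge and measure.

```bash
python3 - <<'E'
import cv2
a=cv2.imread('pics/w1.png')[100:225,165:375]; cv2.imwrite('pics/w1c.png',cv2.resize(a,None,fx=3.8,fy=3.8,interpolation=cv2.INTER_CUBIC))
a=cv2.imread('pics/w1.png')[0:150,365:512]; cv2.imwrite('pics/w1d.png',cv2.resize(a,None,fx=4,fy=4,interpolation=cv2.INTER_CUBIC))
E
```

```text
(no output)
```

View pics/w1c.png

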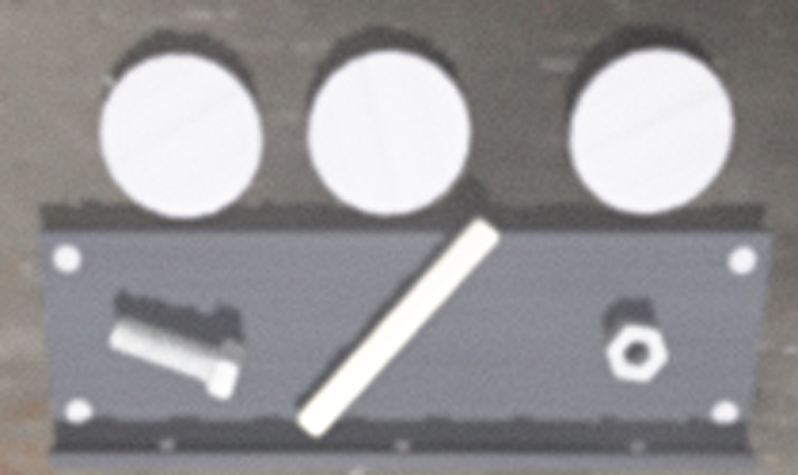

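View pics/w1d.png

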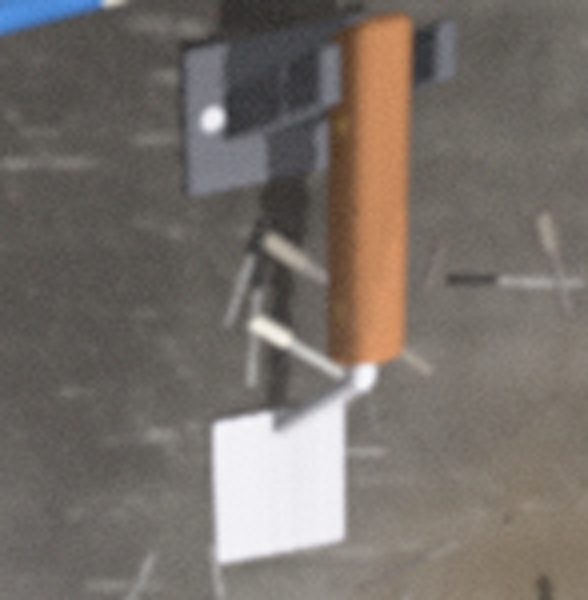

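```bash
python3 - <<'E'
from h import *
def W(L): return np.array(L,float)/3.8+[165,100]
def D(L): return np.array(L,float)/4+[365,0]
def sh(n,p,z): print(n,*[np.round(x*1000,1)[:2] for x in back('wrist',p,z)])
sh('front edge L,R',W([(40,232),(770,232)]),.012)
sh('fence inner base / top inner/outer',W([(400,420),(400,452),(400,470)]),.012)
sh('  at 26',W([(400,420),(400,452),(400,470),(52,452),(752,452)]),.026)
sh('flanges',W([(181,135),(389,131),(652,130)]),.013)
sh('flange rim near/far of M',W([(389,48),(389,215)]),.013)
sh('nut',W([(637,352)]),.025)
sh('nut corners',W([(608,352),(666,352),(620,325),(655,327)]),.025)
sh('bolt head,end',W([(225,380),(113,332)]),.024)
sh('soap',W([(308,428),(488,227)]),.02)
sh('handle rear L R,front L R',D([(345,20),(410,20),(332,358),(404,355)]),.066)
sh('blade',D([(213,422),(344,400),(345,540),(220,563)]),.0024)
sh('rest base',D([(183,45),(188,193),(328,165)]),.004)
E
```

```text
front edge L,R [604.1   9.4] [606. 336.]
fence inner base / top inner/outer [695.4 171.2] [711.8 171.4] [721.2 171.4]
  at 26 [689.8 170.6] [705.8 170.7] [714.8 170.8] [704.9   9.5] [706.7 333.7]
flanges [561.4  75. ] [560.2 165.3] [560.4 279.4]
flange rim near/far of M [525.4 165.2] [597.1 165.5]
nut [657.9 277.2]
nut corners [657.8 264.1] [658.  290.2] [645.1 268.6] [646.2 284.3]
bolt head,end [670.6  90.8] [647.4  41.5]
soap [696.  128.1] [601.3 208.8]
handle rear L R,front L R [389.7 400.4] [389.8 421.3] [493.  416.3] [492.1 441.3]
blade [516.  412.3] [507.8 464.1] [564.2 475.7] [573.5 424.7]
rest base [381.1 378.1] [431.2 387.9] [421.8 439.9]
```

```bash
python3 - <<'E'
from h import *
im=cv2.imread('pics/w1.png'); a=im[0:110,50:180]; cv2.imwrite('pics/w1t.png',cv2.resize(a,None,fx=5,fy=5,interpolation=cv2.INTER_CUBIC))
print(np.round(back('wrist',[(82,92),(160,90),(152,10)],.026),4))
s=arm.state()
# bolt grasp: heading 64.8
rel([.655,.058,.10],Rdown(64.8)); print('soap');rel([.6487,.1685,.1],Rdown(-40.4)); print('nut'); rel([.658,.277,.1],Rdown(-30))
E
```

```text
[[ 4.924e-01 -1.204e-01  2.600e-02]
 [ 4.902e-01 -1.000e-04  2.600e-02]
 [ 3.828e-01  2.000e-04  2.600e-02]]
shift [ 8.38 -3.    2.47] turn [-1.085e+01 -1.000e-02  1.000e-02] rows>= 6.1
soap
shift [8.37 0.69 2.24] turn [6.68 0.   0.01] rows>= 4.2
nut
shift [8.37 4.3  2.54] turn [4.95 0.   0.01] rows>= 4.7
```

View pics/w1t.png

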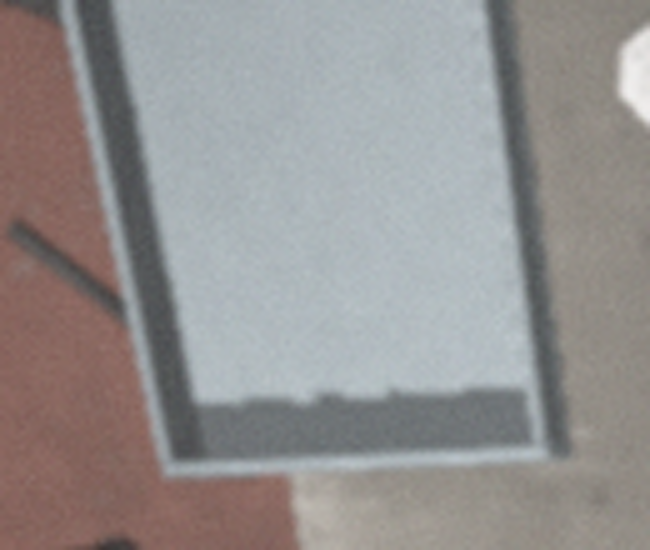

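Request:
apply_moves([
  [-0.1,2,0.69,2.24,3,0,0],
  [-0.1,5,0.69,2.24,5,0,0],
  [-0.1,7,0.69,2.24,6.7,0,0],
  [-0.1,8.4,0.69,2.24,6.7,0,0],
  [-0.1,9,0.69,2.24,6.7,0,0],
  [-0.1,9,0.69,2.24,6.7,0,0],
])

```text
time: 4.8
tool_pos: [0.6467, 0.1679, 0.0783]
eef_rot: [-113.7, 89.6, -154.2]
contact_force: [0.2, -1.0, 1.5]
finger_gap: 0.047
```

```bash
python3 - <<'E'
from h import *
s=arm.state(); print(s['time'],s['tool_pos'],s['eef_rot'],s['joint_positions'],s['finger_gap'])
snap('wrist','pics/w2.png'); rel([.6487,.1685,.0145],Rdown(-40.4))
E
```

```text
4.8 [0.64665528 0.16789375 0.07831852] [-113.70425969   89.63605987 -154.17018106] [ -0.48816717  43.81670264 -31.68898652  91.85560227  27.25645471
  52.60159265   7.51853856] 0.046953848235180215
shift [2.22 0.   0.03] turn [-0.01 -0.01  0.02] rows>= 1.1
```

View pics/w2.png

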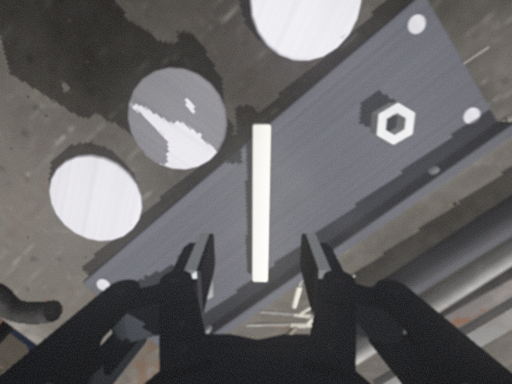

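Request:
apply_moves([
  [-0.1,1.2,0,0,0,0,0],
  [-0.1,2.0,0,0,0,0,0],
  [-0.1,2.2,0,0,0,0,0],
  [-0.1,2.2,0,0,0,0,0],
  [1,2.2,0,0,0,0,0],
  [1,2.2,0,0,0,0,0],
  [1,2.2,0,0,0,0,0],
  [1,2.2,0,0,0,0,0],
  [1,1.2,0,0,0,0,0],
  [1,-2,0,0,0,0,0],
  [1,-2,0,0,0,0,0],
])

```text
time: 6.22
tool_pos: [0.6493, 0.1714, 0.145]
eef_rot: [65.3, 89.8, 24.9]
contact_force: [1.2, 1.2, -1.5]
finger_gap: 0.0097
```

```bash
python3 - <<'E'
from h import *
s=arm.state(); print(s['time'],s['tool_pos'],s['finger_gap'])
snap('wrist','pics/w3.png'); rel([.422,-.06,.14],Rdown(0));rel([.422,-.06,.05],Rdown(0))
E
```

```text
6.225 [0.6492516  0.17141561 0.14495389] 0.009735571779954726
shift [  0.21 -10.84  -0.8 ] turn [-6.72  0.06 -0.05] rows>= 5.2
shift [  3.21 -10.86  -0.81] turn [-6.72  0.06 -0.05] rows>= 5.4
```

View pics/w3.png

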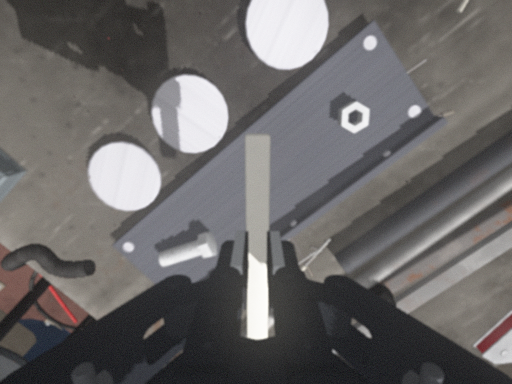

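Request:
apply_moves([
  [1,0.2,-4,-0.4,-3,0,0],
  [1,0.2,-10.8,-0.8,-6.7,0,0],
  [1,0.2,-10.8,-0.8,-6.7,0,0],
  [1,0.2,-10.8,-0.8,-6.7,0,0],
  [1,0.2,-10.8,-0.8,-6.7,0,0],
  [1,0.2,-10.8,-0.8,-6.7,0,0],
  [1,0.2,-10.8,-0.8,-6.7,0,0],
  [1,3,-10.8,-0.8,-6.7,0,0],
  [1,3,-10.8,-0.8,-6.7,0,0],
  [1,3,-10.8,-0.8,-6.7,0,0],
])

```text
time: 7.52
tool_pos: [0.4211, -0.0587, 0.0503]
eef_rot: [134.6, 89.9, 134.7]
contact_force: [-0.4, 0.6, 0.0]
finger_gap: 0.0095
```

```bash
python3 - <<'E'
from h import *
s=arm.state(); print(s['time'],s['tool_pos'],s['joint_positions'],s['finger_gap'])
snap('wrist','pics/w4.png');rel([.422,-.06,.03],Rdown(0))
E
```

```text
7.525 [ 0.42108135 -0.05870452  0.05031894] [ 29.0711411   33.20814554 -39.59111529 129.4798458   42.53272862
  30.93887325  46.19500129] 0.009493837851418337
shift [ 0.71 -0.04  0.02] turn [ 0.    0.   -0.01] rows>= 0.3
```

View pics/w4.png

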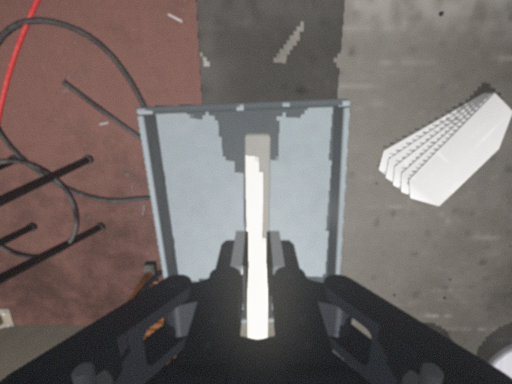

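Request:
apply_moves([
  [1,0.5,0,-0.08,0,0,0],
  [1,0.8,0,-0.08,0,0,0],
  [0.3,0.8,0,-0.08,0,0,0],
  [0.3,0.8,0,-0.08,0,0,0],
  [0.3,0.8,0,-0.08,0,0,0],
  [0.1,-2,0,0,0,0,0],
  [0.1,-3.5,0,0,0,0,0],
])

```text
time: 8.45
tool_pos: [0.4196, -0.0601, 0.1537]
eef_rot: [142.0, 89.8, 141.9]
contact_force: [2.2, -2.1, 0.2]
finger_gap: 0.0385
```

```bash
python3 - <<'E'
from h import *
s=arm.state(); print(s['time'],s['tool_pos'],s['finger_gap'])
snap('wrist','pics/w5.png');rel([.658,.277,.16],Rdown(-30));rel([.658,.277,.06],Rdown(-30))
E
```

```text
8.45 [ 0.41961738 -0.06013121  0.15373027] 0.03847244964281234
shift [ 0.05 11.22  7.84] turn [ 4.99  0.06 -0.02] rows>= 6.6
shift [ 3.39 11.21  7.82] turn [ 4.99  0.06 -0.02] rows>= 6.8
```

View pics/w5.png

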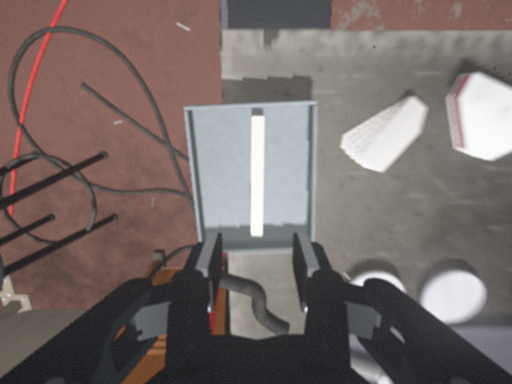

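The soapstone lies flat in the tray. The nut is next.

Request:
apply_moves([
  [-0.1,0,3,2,2,0,0],
  [-0.1,0,11.2,7.8,5,0,0],
  [-0.1,0,11.2,7.8,5,0,0],
  [-0.1,0,11.2,7.8,5,0,0],
  [-0.1,0,11.2,7.8,5,0,0],
  [-0.1,0,11.2,7.8,5,0,0],
  [-0.1,0,11.2,7.8,5,0,0],
  [-0.1,2.4,11.2,7.8,5,0,0],
  [-0.1,2.4,11.2,7.8,5,0,0],
  [-0.1,2.4,11.2,7.8,5,0,0],
])

```text
time: 9.75
tool_pos: [0.6551, 0.274, 0.0807]
eef_rot: [-124.5, 89.9, -154.7]
contact_force: [-0.3, 1.1, 1.1]
finger_gap: 0.0469
```

```bash
python3 - <<'E'
from h import *
s=arm.state(); print(s['time'],s['tool_pos'],s['finger_gap'])
snap('wrist','pics/w6.png');rel([.658,.277,.0155],Rdown(-30)); arm.camera('wrist'); print([ (r['score'],r['location']) for r in arm.spot_in('wrist','nut_center')])
E
```

```text
9.75 [0.65506234 0.2739655  0.08067612] 0.04686022580066819
shift [2.22 0.11 0.02] turn [-0.03  0.01 -0.01] rows>= 1.1
[(0.8, [0.6541, 0.2776, 0.0283])]
```

View pics/w6.png

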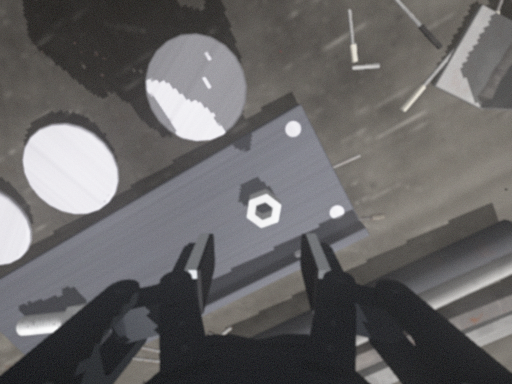

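Request:
apply_moves([
  [-0.1,1.2,0.1,0,0,0,0],
  [-0.1,2.0,0.1,0,0,0,0],
  [-0.1,2.2,0.1,0,0,0,0],
  [-0.1,2.2,0.1,0,0,0,0],
  [1,2.2,0.1,0,0,0,0],
  [1,2.2,0.1,0,0,0,0],
  [1,2.2,0.1,0,0,0,0],
  [1,2.2,0.1,0,0,0,0],
  [1,1.2,0.1,0,0,0,0],
  [1,-2,0,0,0,0,0],
  [1,-2,0,0,0,0,0],
])

```text
time: 11.28
tool_pos: [0.656, 0.2756, 0.1446]
eef_rot: [62.3, 89.7, 32.1]
contact_force: [-0.0, -0.2, -0.2]
finger_gap: 0.0215
```

```bash
python3 - <<'E'
from h import *
s=arm.state(); print(s['time'],s['tool_pos'],s['finger_gap'])
snap('wrist','pics/w7.png'); rel([.44,-.03,.14],Rdown(0));rel([.44,-.03,.05],Rdown(0))
E
```

```text
11.275 [0.65602538 0.27556968 0.14456381] 0.02148983191661934
shift [  0.19 -12.47  -1.13] turn [-5.03  0.06 -0.06] rows>= 6.0
shift [  3.19 -12.49  -1.14] turn [-5.03  0.06 -0.06] rows>= 6.2
```

View pics/w7.png

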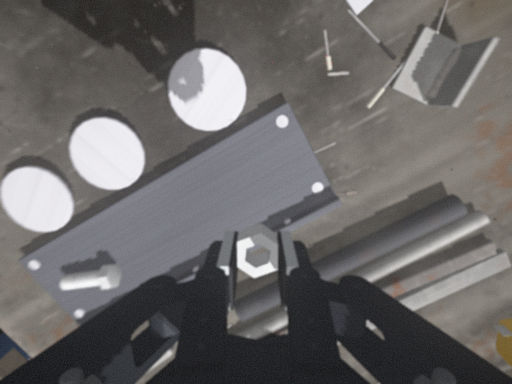

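Request:
apply_moves([
  [1,0.2,-4,-0.4,-2.5,0,0],
  [1,0.2,-12.5,-1.1,-5,0,0],
  [1,0.2,-12.5,-1.1,-5,0,0],
  [1,0.2,-12.5,-1.1,-5,0,0],
  [1,0.2,-12.5,-1.1,-5,0,0],
  [1,0.2,-12.5,-1.1,-5,0,0],
  [1,0.2,-12.5,-1.1,-5,0,0],
  [1,3.6,-12.5,-1.1,-5,0,0],
  [1,3.6,-12.5,-1.1,-5,0,0],
  [1,3.6,-12.5,-1.1,-5,0,0],
  [0.2,3.6,-12.5,-1.1,-5,0,0],
  [0.2,3.6,-12.5,-1.1,-5,0,0],
  [0.2,2,-12.5,-1.1,-5,0,0],
  [0.2,-0.3,-12.5,-1.1,-5,0,0],
  [0.2,-0.3,-12.5,-1.1,-5,0,0],
])

```text
time: 13.2
tool_pos: [0.4405, -0.0327, 0.1538]
eef_rot: [-6.8, 89.6, -7.0]
contact_force: [0.4, 0.3, -0.7]
finger_gap: 0.0345
```

```bash
python3 - <<'E'
from h import *
s=arm.state(); print(s['time'],s['tool_pos'],s['finger_gap'],s['joint_positions'])
snap('wrist','pics/w8.png');rel([.654,.058,.15],Rdown(64.8));rel([.654,.058,.15],Rdown(64.8-180))
E
```

```text
13.2 [ 0.440478   -0.0327297   0.15377011] 0.03453446861805478 [ 35.80381928  25.49047765 -52.1210856  121.15638142  28.51264873
  45.7924529   55.76448702]
shift [0.12 3.07 7.13] turn [-10.84   0.04   0.04] rows>= 6.1
shift [0.12 3.07 7.13] turn [19.16  0.05 -0.05] rows>= 10.7
```

View pics/w8.png

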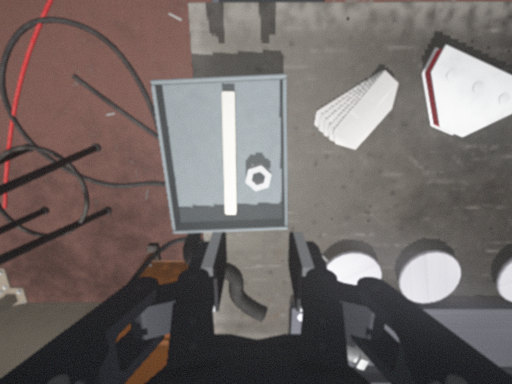

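Request:
apply_moves([
  [0,0,1.5,4,-4,0,0],
  [0,0,3.07,7.1,-10.8,0,0],
  [0,0,3.07,7.1,-10.8,0,0],
  [0,0,3.07,7.1,-10.8,0,0],
  [0,0,3.07,7.1,-10.8,0,0],
  [0,0,3.07,7.1,-10.8,0,0],
  [0,0,3.07,7.1,-10.8,0,0],
  [0,2,3.07,7.1,-10.8,0,0],
  [0,2,3.07,7.1,-10.8,0,0],
  [0,2,3.07,7.1,-10.8,0,0],
])

```text
time: 14.5
tool_pos: [0.6519, 0.059, 0.0908]
eef_rot: [-23.7, 89.9, 40.8]
contact_force: [0.1, -0.7, 0.7]
finger_gap: 0.0429
```

```bash
python3 - <<'E'
from h import *
s=arm.state(); print(s['time'],s['tool_pos'],s['finger_gap'],s['joint_positions'])
snap('wrist','pics/w9.png');rel([.654,.058,.0155],Rdown(64.8))
for r in arm.spot_in('wrist','bolt_center'): print(r)
E
```

```text
14.5 [0.65187021 0.05900597 0.09076654] 0.042894368604349274 [ 22.863359    50.66073906 -59.98597188  93.43511854  47.69955765
  64.84719925 104.77428637]
shift [ 2.53 -0.06 -0.02] turn [-0.04  0.02  0.01] rows>= 1.2
{'location': [0.6569, 0.0706, 0.0246], 'score': 0.59}
```

View pics/w9.png

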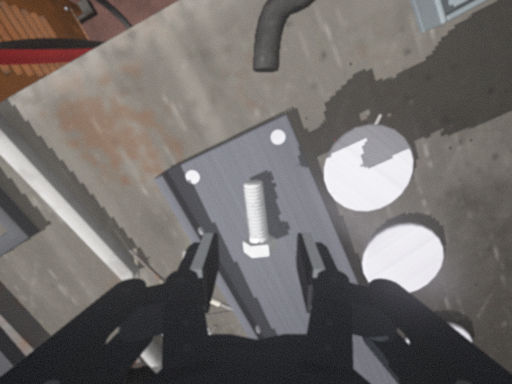

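Request:
apply_moves([
  [0,1.2,-0.05,0,0,0,0],
  [0,2.2,-0.05,0,0,0,0],
  [0,2.5,-0.05,0,0,0,0],
  [0,2.5,-0.05,0,0,0,0],
  [1,2.5,-0.05,0,0,0,0],
  [1,2.5,-0.05,0,0,0,0],
  [1,2.5,-0.05,0,0,0,0],
  [1,2.5,-0.05,0,0,0,0],
  [1,1.2,-0.05,0,0,0,0],
  [1,-2,0,0,0,0,0],
  [1,-2,0,0,0,0,0],
])

```text
time: 15.98
tool_pos: [0.6522, 0.0595, 0.1533]
eef_rot: [-46.5, 89.8, 18.2]
contact_force: [1.1, -0.0, -1.5]
finger_gap: 0.0131
```

```bash
python3 - <<'E'
from h import *
s=arm.state(); print(s['time'],s['tool_pos'],s['finger_gap'])
snap('wrist','pics/w10.png'); rel([.44,-.085,.16],Rdown(0));rel([.44,-.085,.05],Rdown(0))
E
```

```text
15.975 [0.65223934 0.0594625  0.15326906] 0.01305424707439165
shift [-0.17  4.36 -7.42] turn [10.78  0.08  0.02] rows>= 6.0
shift [ 3.5   4.38 -7.44] turn [10.78  0.08  0.02] rows>= 6.0
```

View pics/w10.png

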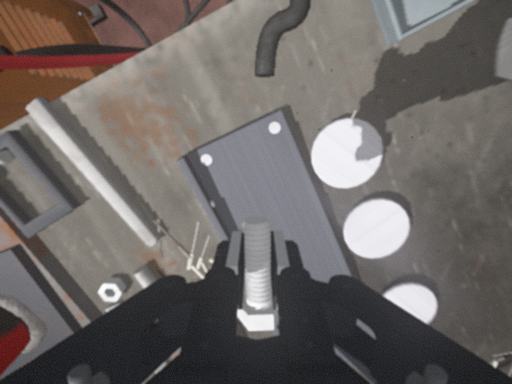

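Request:
apply_moves([
  [1,-0.2,1.4,-2.5,3.5,0,0],
  [1,-0.2,4.4,-7.4,10.8,0,0],
  [1,-0.2,4.4,-7.4,10.8,0,0],
  [1,-0.2,4.4,-7.4,10.8,0,0],
  [1,-0.2,4.4,-7.4,10.8,0,0],
  [1,-0.2,4.4,-7.4,10.8,0,0],
  [1,-0.2,4.4,-7.4,10.8,0,0],
  [1,3.6,4.4,-7.4,10.8,0,0],
  [1,3.8,4.4,-7.4,10.8,0,0],
  [1,3.8,4.4,-7.4,10.8,0,0],
  [0.3,3.8,4.4,-7.4,10.8,0,0],
  [0.3,3.8,4.4,-7.4,10.8,0,0],
  [0.3,2,4.4,-7.4,10.8,0,0],
  [0.3,-2,4.4,-7.4,10.8,0,0],
  [0.3,-2,4.4,-7.4,10.8,0,0],
])

```text
time: 17.9
tool_pos: [0.4371, -0.0852, 0.213]
eef_rot: [-12.3, 89.9, -12.4]
contact_force: [0.5, -1.4, 0.3]
finger_gap: 0.0298
```

```bash
python3 - <<'E'
from h import *
s=arm.state(); print(s['time'],s['tool_pos'],s['finger_gap'],s['joint_positions'])
snap('wrist','pics/w11.png');rel([.48,.41,.25],Rdown(11.3))
E
```

```text
17.9 [ 0.43711477 -0.08522472  0.21298162] 0.029753133489552455 [ 48.16444219  22.11387535 -58.2728757  115.61607938  23.20590622
  54.51995347  67.8564926 ]
shift [-1.06 16.47  1.34] turn [-1.89  0.09  0.03] rows>= 7.9
```

View pics/w11.png

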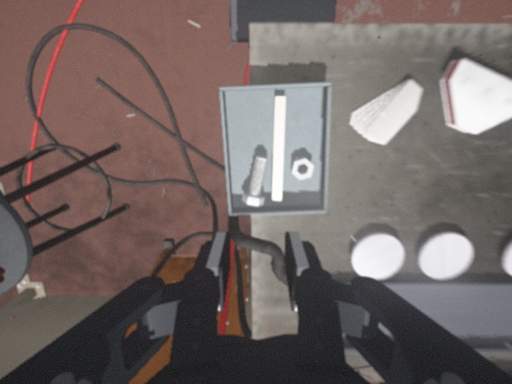

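All three items are in the tray: soapstone, nut and bolt. Now the spatula.

Request:
apply_moves([
  [-0.3,-1,2,2,0,0,0],
  [-0.3,-1,8,2.5,-1,0,0],
  [-0.3,-1,16.5,1.3,-1.9,0,0],
  [-0.3,-1,16.5,1.3,-1.9,0,0],
  [-0.3,-1,16.5,1.3,-1.9,0,0],
  [-0.3,-1,16.5,1.3,-1.9,0,0],
  [-0.3,-1,16.5,1.3,-1.9,0,0],
  [-0.3,-1,16.5,1.3,-1.9,0,0],
  [-0.3,-1,16.5,1.3,-1.9,0,0],
  [-0.3,-1,16.5,1.3,-1.9,0,0],
  [-0.3,-1,16.5,1.3,-1.9,0,0],
  [-0.3,-1,16.5,1.3,-1.9,0,0],
])

```text
time: 19.45
tool_pos: [0.4784, 0.4073, 0.2397]
eef_rot: [-55.8, 89.9, -44.7]
contact_force: [0.9, -0.1, 0.5]
finger_gap: 0.0556
```

```bash
python3 - <<'E'
from h import *
s=arm.state(); print(s['time'],s['tool_pos'],s['finger_gap'],s['joint_positions'])
im=snap('wrist','pics/w12.png'); snap('scene','pics/s12.png')
E
```

```text
19.45 [0.47841517 0.40734371 0.23965287] 0.05562956715831958 [-13.72420091  36.18170026 -53.97141255  88.02075905  30.30498654
  71.41484183  28.85103879]
```

View pics/w12.png

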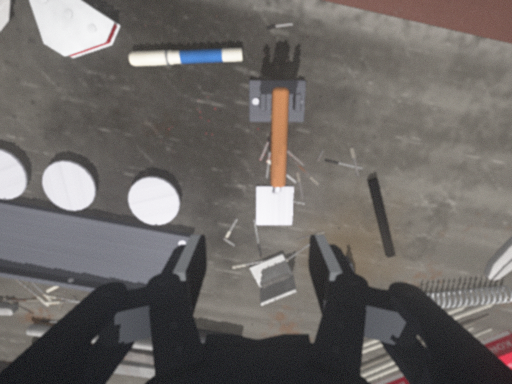

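```bash
python3 - <<'E'
from h import *
def sh(n,p,z): 
    q=back('wrist',p,z)*1000; print(n,np.round(q[:,:2],1).tolist()); return q
a=cv2.imread('pics/w12.png')[60:240,230:330]; cv2.imwrite('pics/w12c.png',cv2.resize(a,None,fx=3.3,fy=3.3,interpolation=cv2.INTER_CUBIC))
h=sh('handle',[(280,88.5),(279,187)],.066)
b=sh('blade',[(257,187),(293,186),(256,226),(293,224)],.0024)
r=sh('rest',[(249.5,82),(249,122),(305,81),(303,121)],.003)
print(curR()[:,2])
E
```

```text
handle [[387.3, 414.3], [491.8, 436.3]]
blade [[515.9, 415.3], [504.9, 463.7], [573.9, 425.2], [560.6, 476.8]]
rest [[384.6, 380.1], [432.0, 388.3], [370.2, 446.9], [417.4, 456.1]]
[9.81128566e-01 1.93356180e-01 3.54185810e-04]
```

View pics/w12c.png

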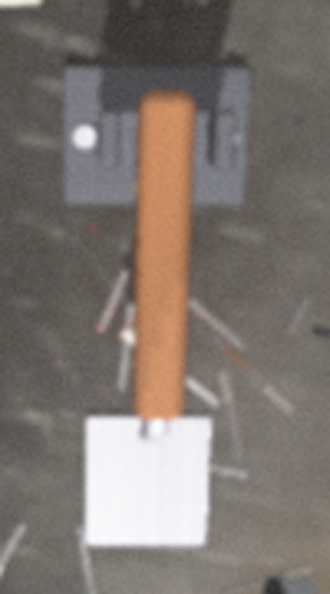

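```bash
python3 - <<'E'
from h import *
rel([.470,.431,.10],Rdown(11.7));rel([.470,.431,.036],Rdown(11.7))
E
```

```text
shift [ 4.65  0.81 -0.12] turn [-0.09  0.    0.  ] rows>= 2.3
shift [ 6.78  0.81 -0.12] turn [-0.09  0.    0.  ] rows>= 3.3
```

Request:
apply_moves([
  [-0.3,2,0.81,-0.12,-0.09,0,0],
  [-0.3,4,0.81,-0.12,-0.09,0,0],
  [-0.3,5,0.81,-0.12,-0.09,0,0],
  [-0.3,5,0.81,-0.12,-0.09,0,0],
  [-0.3,6,0.81,-0.12,-0.09,0,0],
  [-0.3,6.78,0.81,-0.12,-0.09,0,0],
  [-0.3,6.78,0.81,-0.12,-0.09,0,0],
  [-0.3,6.78,0.81,-0.12,-0.09,0,0],
])

```text
time: 20.55
tool_pos: [0.4695, 0.433, 0.037]
eef_rot: [46.8, 89.9, 58.5]
contact_force: [0.4, 0.6, 0.3]
finger_gap: 0.0558
```

```bash
python3 - <<'E'
from h import *
s=arm.state(); print(s['time'],s['tool_pos'],s['contact_force']); rel([.470,.431,.036],Rdown(11.7))
snap('wrist','pics/w13.png')
E
```

```text
20.55 [0.46950031 0.43300132 0.03702896] [0.42961947 0.60958164 0.2806506 ]
shift [ 0.03 -0.07  0.  ] turn [ 0.01  0.01 -0.01] rows>= 0.0
```

View pics/w13.png

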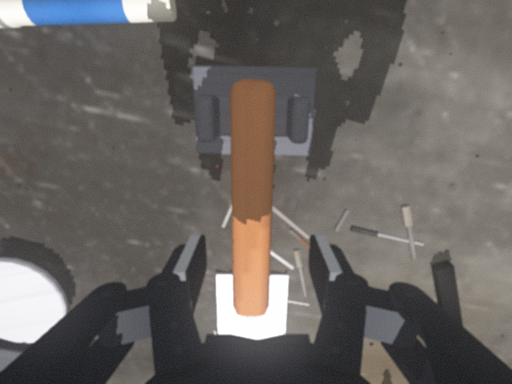

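Request:
apply_moves([
  [0.2,0.03,-0.07,0,0,0,0],
  [1,0.03,-0.07,0,0,0,0],
  [1,0.03,-0.07,0,0,0,0],
  [1,0.03,-0.07,0,0,0,0],
  [1,0.03,-0.07,0,0,0,0],
  [1,0.03,-0.07,0,0,0,0],
  [1,-0.5,-0.07,0,0,0,0],
  [1,-1,-0.07,0,0,0,0],
  [1,-1,-0.07,0,0,0,0],
])

```text
time: 21.72
tool_pos: [0.4701, 0.4313, 0.0677]
eef_rot: [39.1, 89.8, 50.9]
contact_force: [-0.7, 0.3, -2.3]
finger_gap: 0.0173
```

```bash
python3 - <<'E'
from h import *
s=arm.state(); print(s['time'],s['tool_pos'],s['contact_force'],s['torque'],s['finger_gap'])
snap('side','pics/d14.png');a=cv2.imread('pics/d14.png')[180:300,180:340]; cv2.imwrite('pics/d14c.png',cv2.resize(a,None,fx=4.5,fy=4.5,interpolation=cv2.INTER_CUBIC))
E
```

```text
21.725 [0.47005985 0.43128044 0.0676989 ] [-0.71460148  0.2843544  -2.3299128 ] [ 0.04026643 -0.05847043  0.00553168] 0.017283897404224584
```

View pics/d14c.png

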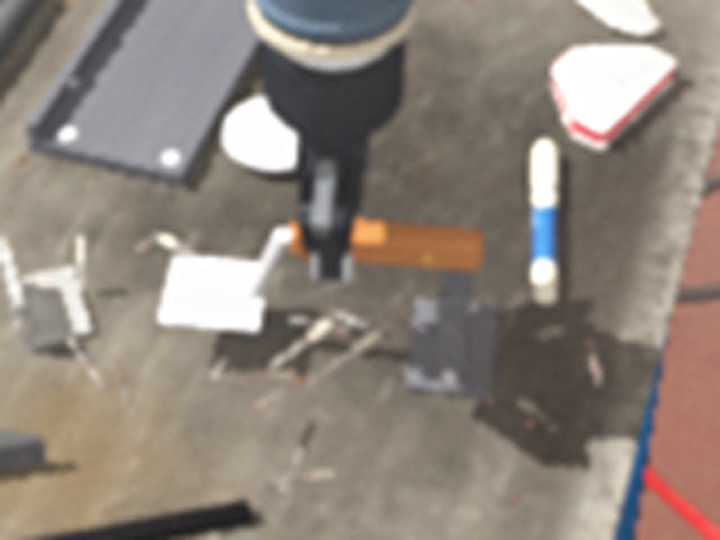

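```bash
python3 - <<'E'
from h import *
rel([.412,.280,.115],Rdown(0))
E
```

```text
shift [-1.62 -4.52 -2.91] turn [ 1.96  0.01 -0.01] rows>= 2.7
```

Request:
apply_moves([
  [1,-1,0,0,0,0,0],
  [1,-1.6,0,0,0,0,0],
  [1,-1.6,-1.5,-1,0.6,0,0],
  [1,-1.6,-3,-2,1.3,0,0],
  [1,-1.6,-4.5,-2.9,1.96,0,0],
  [1,-1.6,-4.5,-2.9,1.96,0,0],
  [1,-1.6,-4.5,-2.9,1.96,0,0],
  [1,-1.6,-4.5,-2.9,1.96,0,0],
])

```text
time: 22.78
tool_pos: [0.4124, 0.2819, 0.114]
eef_rot: [78.9, 89.9, 79.0]
contact_force: [0.5, -0.1, -1.0]
finger_gap: 0.0171
```

```bash
python3 - <<'E'
from h import *
s=arm.state(); print(s['time'],s['tool_pos'],s['joint_positions'],s['contact_force'],s['torque'])
snap('wrist','pics/w15.png'); snap('side','pics/d15.png');a=cv2.imread('pics/d15.png')[120:280,180:340]; cv2.imwrite('pics/d15c.png',cv2.resize(a,None,fx=3.7,fy=3.7,interpolation=cv2.INTER_CUBIC))
rel([.412,.280,.0385],Rdown(0))
E
```

```text
22.775 [0.41235703 0.28185632 0.11403014] [ -6.5298251   33.51890118 -49.53656988 115.72283898  35.19640579
  46.70298704  13.43475687] [ 0.48732271 -0.10533881 -1.03865032] [ 0.04466322 -0.03189169 -0.00957369]
shift [ 2.51 -0.05 -0.  ] turn [ 0.02 -0.   -0.01] rows>= 1.2
```

View pics/w15.png

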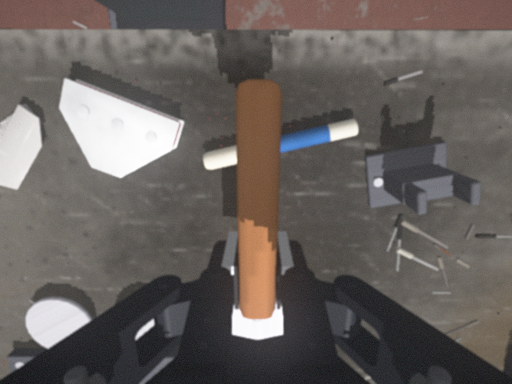

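View pics/d15c.png

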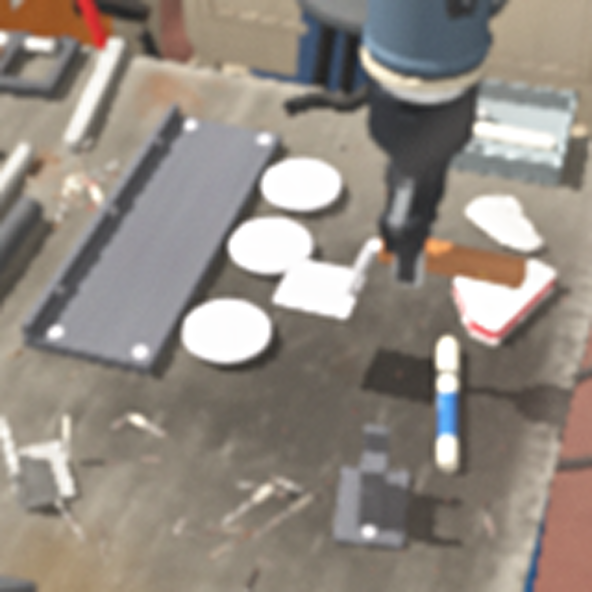

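Request:
apply_moves([
  [1,1,0,0,0,0,0],
  [1,2,0,0,0,0,0],
  [1,2.3,0,0,0,0,0],
  [1,2.5,0,0,0,0,0],
  [1,2.5,0,0,0,0,0],
])

```text
time: 23.5
tool_pos: [0.4122, 0.2808, 0.0392]
eef_rot: [52.4, 90.0, 52.4]
contact_force: [0.7, 0.2, -1.3]
finger_gap: 0.0172
```

```bash
python3 - <<'E'
from h import *
s=arm.state(); print(s['time'],s['tool_pos'],s['contact_force'],s['torque'])
snap('side','pics/d16.png');a=cv2.imread('pics/d16.png')[170:260,200:320]; cv2.imwrite('pics/d16c.png',cv2.resize(a,None,fx=6,fy=6,interpolation=cv2.INTER_CUBIC))
snap('scene','pics/s16.png');a=cv2.imread('pics/s16.png')[140:240,180:320]; cv2.imwrite('pics/s16c.png',cv2.resize(a,None,fx=5,fy=5,interpolation=cv2.INTER_CUBIC))
rel([.412,.280,.0385],Rdown(0))
E
```

```text
23.5 [0.4122038  0.28084637 0.03920916] [ 0.71470977  0.18273821 -1.31992313] [-0.02395992 -0.02760315 -0.03847706]
shift [ 0.04 -0.03 -0.01] turn [ 0.    0.01 -0.01] rows>= 0.0
```

View pics/d16c.png

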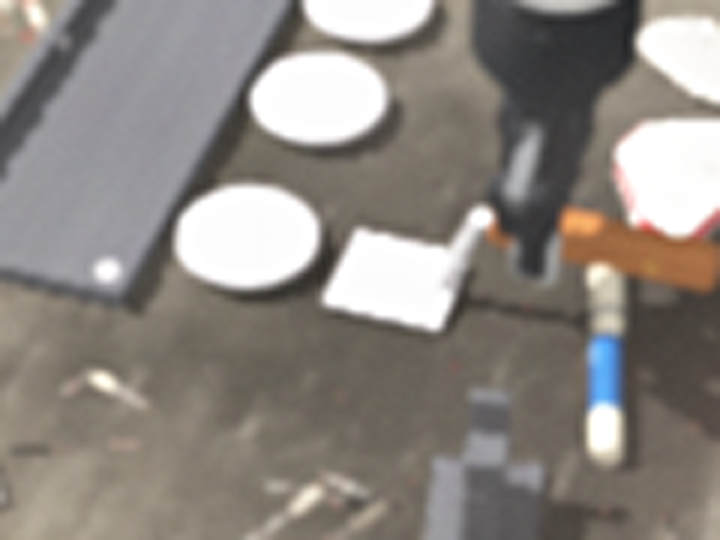

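View pics/s16c.png

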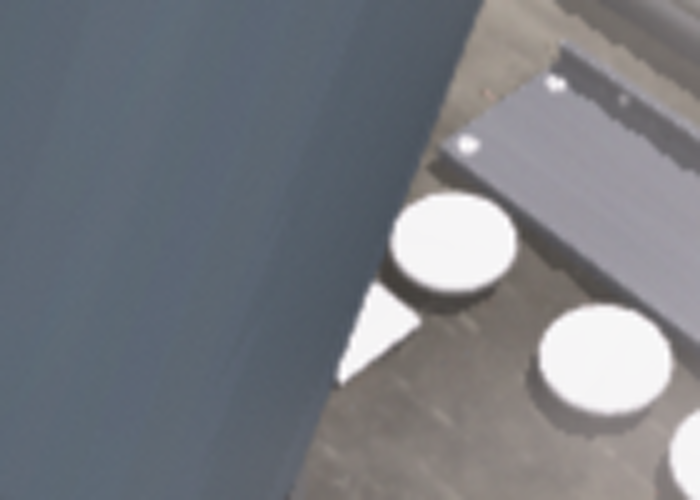

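```bash
python3 - <<'E'
from h import *
print(np.round(back('side',[(259.7,208.3),(253.8,219.7)],.0045),4))
print(np.round(back('scene',[(180+372/5,140+280/5),(180+422/5,140+320/5)],.0045),4))
E
```

```text
[[0.51   0.2518 0.0045]
 [0.5116 0.3042 0.0045]]
[[0.512  0.2924 0.0045]
 [0.5125 0.2531 0.0045]]
```

Request:
apply_moves([
  [1,0,0,0.3,0,0,0],
  [1,0,0,0.6,0,0,0],
  [1,0,0,0.9,0,0,0],
  [1,0,0,1.1,0,0,0],
  [1,0,0,1.25,0,0,0],
  [1,0,0,1.35,0,0,0],
  [1,0,0,1.45,0,0,0],
  [1,0,0,1.5,0,0,0],
])

```text
time: 24.6
tool_pos: [0.457, 0.2804, 0.0388]
eef_rot: [-151.4, 90.0, -151.4]
contact_force: [-1.3, -0.1, -0.1]
finger_gap: 0.0168
```

```bash
cat > v.py <<'E'
from h import *
import sys
k=sys.argv[1]
s=arm.state(); print(s['time'],np.round(s['tool_pos'],4),np.round(s['eef_rot'],1),np.round(s['contact_force'],1),np.round(s['torque'],2),s['finger_gap'])
a,b,c,d=[int(x) for x in sys.argv[2].split(',')]
snap('side',f'pics/d{k}.png'); im=cv2.imread(f'pics/d{k}.png')[c:d,a:b]; f=700/(b-a); cv2.imwrite(f'pics/d{k}c.png',cv2.resize(im,None,fx=f,fy=f,interpolation=cv2.INTER_CUBIC))
E
python3 v.py 17 200,320,170,260
```

```text
24.6 [0.457  0.2804 0.0388] [-151.4   90.  -151.4] [-1.3 -0.1 -0.1] [0.03 0.41 0.01] 0.016835425359874808
```

View pics/d17c.png

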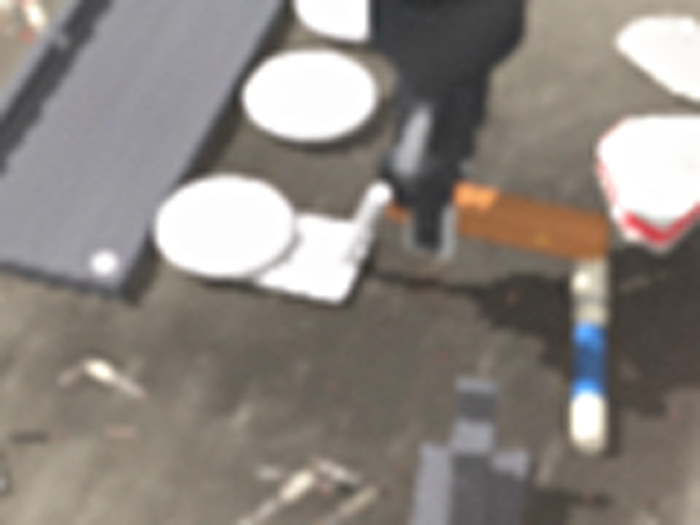

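Request:
apply_moves([
  [1,-0.13,0,0,0,0,0],
  [1,-0.27,0,0,0,0,0],
  [1,-0.41,0,0,0,0,0],
  [1,-0.54,0,0.03,0,0,0],
  [1,-0.68,0,0.07,0,0,0],
  [1,-0.81,0,0.13,0,0,0],
  [1,-0.94,0,0.19,0,0,0],
  [1,-1.06,0,0.27,0,0,0],
  [1,-1.18,0,0.36,0,0,0],
  [1,-1.18,0,0.36,0,0,0],
])

```text
time: 25.9
tool_pos: [0.4681, 0.2805, 0.0745]
eef_rot: [43.7, 90.0, 43.7]
contact_force: [-0.0, 0.2, -1.9]
finger_gap: 0.017
```

```bash
python3 v.py 18 200,320,160,250
```

```text
25.9 [0.4681 0.2805 0.0745] [43.7 90.  43.7] [-0.   0.2 -1.9] [ 0.04  0.16 -0.  ] 0.016964195580266853
```

View pics/d18c.png

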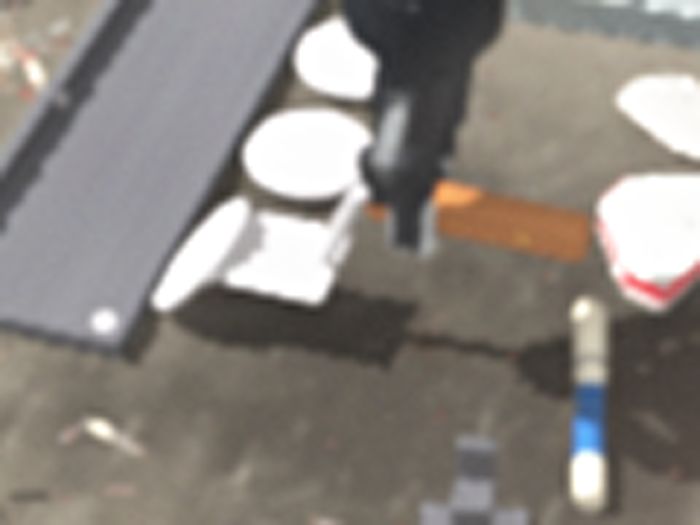

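Request:
apply_moves([
  [1,-0.1,0,0.1,0,0,0],
  [1,-0.2,0,0.21,0,0,0],
  [1,-0.29,0,0.34,0,0,0],
  [1,-0.36,0,0.47,0,0,0],
  [1,-0.43,0,0.61,0,0,0],
  [1,-0.48,0,0.76,0,0,0],
  [1,-0.52,0,0.92,0,0,0],
  [1,-0.54,0,1.07,0,0,0],
  [1,-0.54,0,1.07,0,0,0],
])

```text
time: 27.08
tool_pos: [0.5003, 0.2804, 0.0904]
eef_rot: [68.3, 90.0, 68.3]
contact_force: [0.0, 0.9, -2.1]
finger_gap: 0.0172
```

```bash
python3 v.py 19 200,320,160,250
```

```text
27.075 [0.5003 0.2804 0.0904] [68.3 90.  68.3] [ 0.   0.9 -2.1] [ 0.01 -0.05  0.01] 0.017173900055285022
```

View pics/d19c.png

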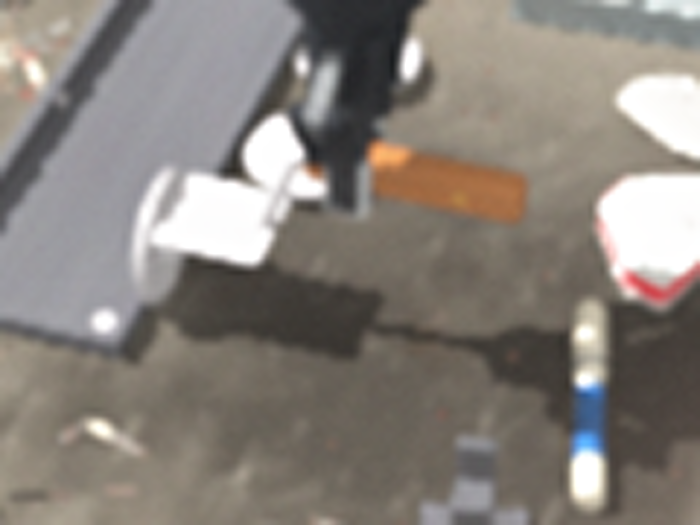

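Request:
apply_moves([
  [1,0,0,0.15,0,0,0],
  [1,0,0,0.3,0,0,0],
  [1,0,0,0.45,0,0,0],
  [1,0,0,0.6,0,0,0],
  [1,0,0,0.75,0,0,0],
  [1,0,0,0.9,0,0,0],
  [1,0,0,0.9,0,0,0],
  [1,0,0,0.9,0,0,0],
])

```text
time: 28.12
tool_pos: [0.5268, 0.2805, 0.0905]
eef_rot: [175.1, 90.0, 175.2]
contact_force: [0.3, 0.0, -1.5]
finger_gap: 0.0169
```

```bash
python3 v.py 20 200,320,160,250
```

```text
28.125 [0.5268 0.2805 0.0905] [175.1  90.  175.2] [ 0.3  0.  -1.5] [-0.05 -0.02  0.02] 0.01694623991783011
```

View pics/d20c.png

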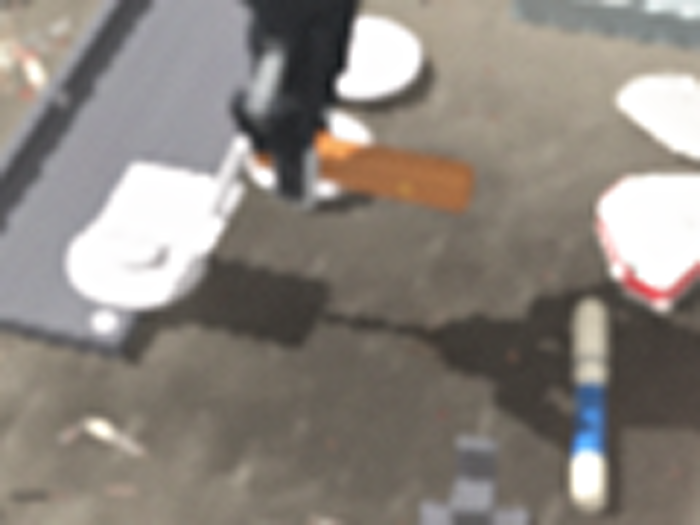

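Flange L has flipped hub up onto the plate, at crop position (137,245).

```bash
python3 - <<'E'
from h import *
f=700/120
print(back('side',[(200+137/f,160+248/f),(200+66/f,160+265/f),(200+205/f,160+245/f)],.017), back('side',[(200+145/f,160+255/f)],.025))
E
```

```text
[[0.61792252 0.27368384 0.017     ]
 [0.64785769 0.29707712 0.017     ]
 [0.58520935 0.26070705 0.017     ]] [[0.60842644 0.28567011 0.025     ]]
```

Request:
apply_moves([
  [1,0,0,-1,0,0,0],
  [1,0,0,-2.2,0,0,0],
  [1,0.6,0,-2.2,0,0,0],
  [1,1.4,0,-2.2,0,0,0],
  [1,1.7,0,-2.2,0,0,0],
  [1,1.7,0,-2.2,0,0,0],
  [1,1.75,0,-2.2,0,0,0],
  [1,1.75,0,-2.2,0,0,0],
])

```text
time: 29.18
tool_pos: [0.4613, 0.2806, 0.0384]
eef_rot: [31.8, 90.0, 31.8]
contact_force: [0.1, -0.4, -2.1]
finger_gap: 0.0174
```

Request:
apply_moves([
  [1,0.03,0,0,0,0,0],
  [1,0.03,0,0,0,0,0],
])

```text
time: 29.42
tool_pos: [0.461, 0.2804, 0.0372]
eef_rot: [12.4, 90.0, 12.4]
contact_force: [0.1, -0.1, -2.5]
finger_gap: 0.0173
```

Request:
apply_moves([
  [1,0.03,0,0,0,0,0],
  [1,0.03,0,0,0,0,0],
])

```text
time: 29.68
tool_pos: [0.4609, 0.2804, 0.0361]
eef_rot: [-159.8, 90.0, -159.8]
contact_force: [-0.6, 0.0, -1.2]
finger_gap: 0.0174
```

Request:
apply_moves([
  [1,0.03,0,0,0,0,0],
  [1,0.03,0,0,0,0,0],
])

```text
time: 29.92
tool_pos: [0.4609, 0.2805, 0.0354]
eef_rot: [3.1, 90.0, 3.2]
contact_force: [-1.0, -0.0, 2.0]
finger_gap: 0.0171
```

Request:
apply_moves([
  [1,0.03,0,0,0,0,0],
  [1,0.03,0,0,0,0,0],
])

```text
time: 30.18
tool_pos: [0.4606, 0.2805, 0.0351]
eef_rot: [-28.6, 90.0, -28.6]
contact_force: [-3.6, -3.0, 11.4]
finger_gap: 0.0172
```

Request:
apply_moves([
  [1,-0.3,0,0,0,0,0],
  [1,-0.49,0,0,0,0,0],
  [1,-0.49,0,0,0,0,0],
  [1,-0.49,0,0,0,0,0],
])

```text
time: 30.68
tool_pos: [0.461, 0.2803, 0.049]
eef_rot: [-125.6, 90.0, -125.5]
contact_force: [0.0, -0.6, -1.4]
finger_gap: 0.0171
```

```bash
python3 v.py 21 200,320,160,250
```

```text
30.675 [0.461  0.2803 0.049 ] [-125.6   90.  -125.5] [ 0.  -0.6 -1.4] [ 0.05 -0.05  0.07] 0.017063153918687107
```

View pics/d21c.png

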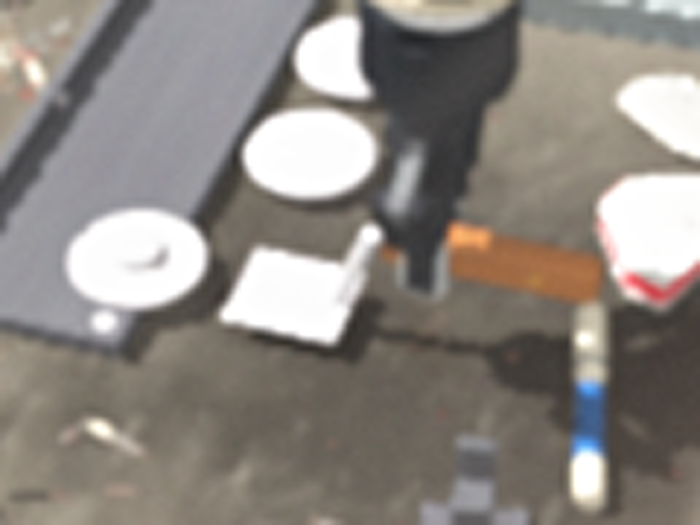

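Request:
apply_moves([
  [1,0,0,0.4,0,0,0],
  [1,0,0,0.8,0,0,0],
  [1,0,0,1.1,0,0,0],
  [1,0,0,1.4,0,0,0],
  [1,0,0,1.7,0,0,0],
  [1,0,0,2.0,0,0,0],
  [1,0,0,2.2,0,0,0],
  [1,0,0,2.35,0,0,0],
  [1,0,0,2.35,0,0,0],
])

```text
time: 31.85
tool_pos: [0.5318, 0.2805, 0.049]
eef_rot: [30.4, 90.0, 30.4]
contact_force: [0.5, 0.9, -1.5]
finger_gap: 0.0171
```

```bash
python3 v.py 22 200,320,160,250
```

```text
31.85 [0.5318 0.2805 0.049 ] [30.4 90.  30.4] [ 0.5  0.9 -1.5] [0.01 0.03 0.  ] 0.017063054878553745
```

View pics/d22c.png

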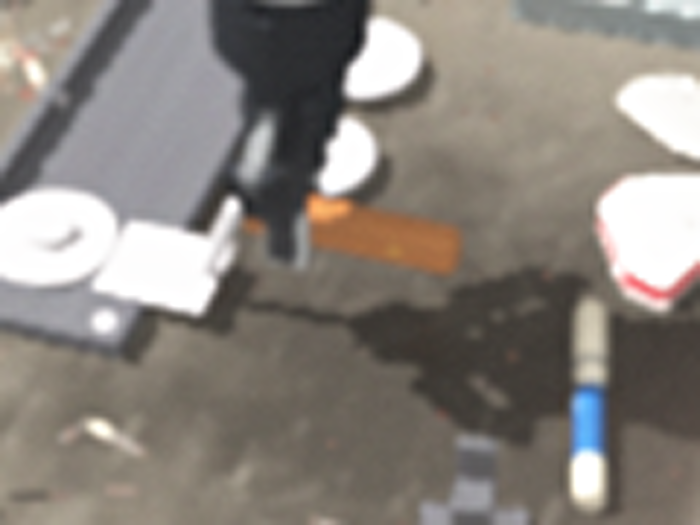

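Request:
apply_moves([
  [1,0,0,0.06,0,0,0],
  [1,0,0,0.12,0,0,0],
  [1,0,0,0.15,0,0,0],
  [1,0,0,0.15,0,0,0],
])

```text
time: 32.4
tool_pos: [0.5359, 0.2805, 0.0491]
eef_rot: [96.9, 90.0, 96.9]
contact_force: [-0.4, -0.3, -1.2]
finger_gap: 0.0172
```

```bash
python3 v.py 23 180,300,160,250
```

```text
32.4 [0.5359 0.2805 0.0491] [96.9 90.  96.9] [-0.4 -0.3 -1.2] [-0.04  0.12 -0.02] 0.017198323159608665
```

View pics/d23c.png

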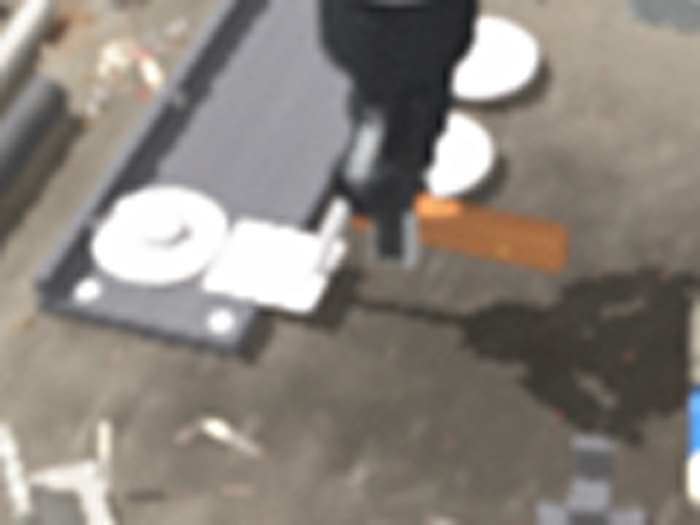

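Request:
apply_moves([
  [1,0,0,0.05,0,0,0],
  [1,0,0,0.08,0,0,0],
  [1,0,0,0.08,0,0,0],
])

```text
time: 32.83
tool_pos: [0.5375, 0.2805, 0.049]
eef_rot: [-164.5, 89.9, -164.5]
contact_force: [-4.2, -0.7, 1.2]
finger_gap: 0.017
```

Request:
apply_moves([
  [1,0,0,-1,0,0,0],
  [1,0,0,-3,0,0,0],
  [1,-1,0,-3.6,0,0,0],
  [1,-1.8,-1,-4.18,0,0,0],
  [1,-1.8,-2.5,-4.18,0,0,0],
  [1,-1.8,-3.8,-4.18,0,0,0],
  [1,-1.8,-3.8,-4.18,0,0,0],
  [1,-1.8,-3.8,-4.18,0,0,0],
  [1,-1.8,-3.8,-4.18,0,0,0],
])

```text
time: 33.95
tool_pos: [0.4133, 0.1677, 0.1033]
eef_rot: [61.3, 89.9, 61.4]
contact_force: [0.4, 0.6, -1.6]
finger_gap: 0.0171
```

```bash
python3 v.py 24 180,340,130,250; python3 -c "
from h import *
snap('scene','pics/s24.png'); a=cv2.imread('pics/s24.png')[140:250,230:390]; cv2.imwrite('pics/s24c.png',cv2.resize(a,None,fx=4.5,fy=4.5,interpolation=cv2.INTER_CUBIC)); print(arm.state()['joint_positions'])"
```

```text
33.95 [0.4133 0.1677 0.1033] [61.3 89.9 61.4] [ 0.4  0.6 -1.6] [-0.03 -0.01 -0.01] 0.017061544132010848
[  6.78567384  30.99050294 -50.19863818 123.70120895  36.71679086
  41.38138533  21.86269396]
```

View pics/d24c.png

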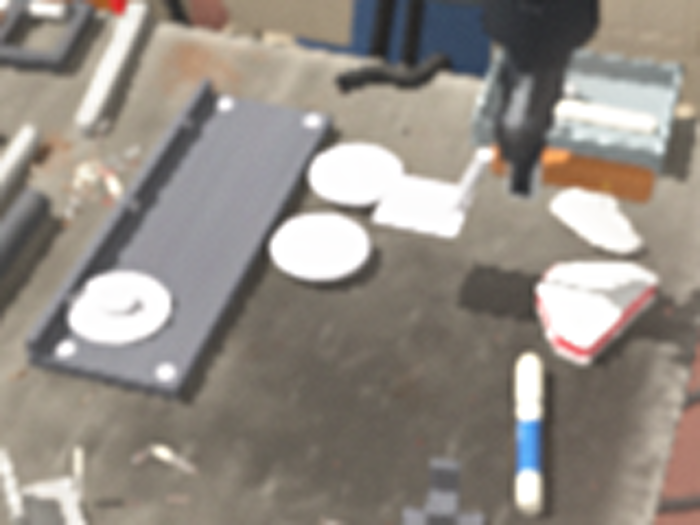

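View pics/s24c.png

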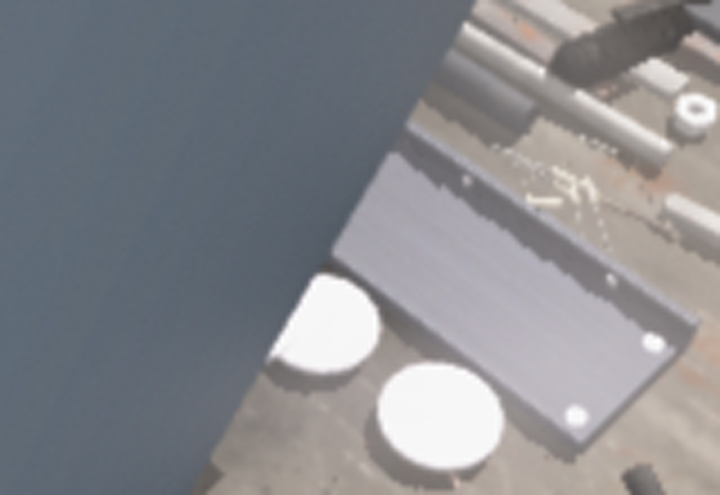

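Request:
apply_moves([
  [1,1,-0.06,0,0,0,0],
  [1,1.9,-0.06,0,0,0,0],
  [1,2.15,-0.06,0,0,0,0],
  [1,2.15,-0.06,0,0,0,0],
])

```text
time: 34.55
tool_pos: [0.4129, 0.1652, 0.0386]
eef_rot: [174.5, 90.0, 174.6]
contact_force: [0.1, 0.2, -0.6]
finger_gap: 0.0177
```

```bash
python3 v.py 25 200,320,150,240
```

```text
34.55 [0.4129 0.1652 0.0386] [174.5  90.  174.6] [ 0.1  0.2 -0.6] [-0.   -0.06 -0.  ] 0.017688181693650183
```

View pics/d25c.png

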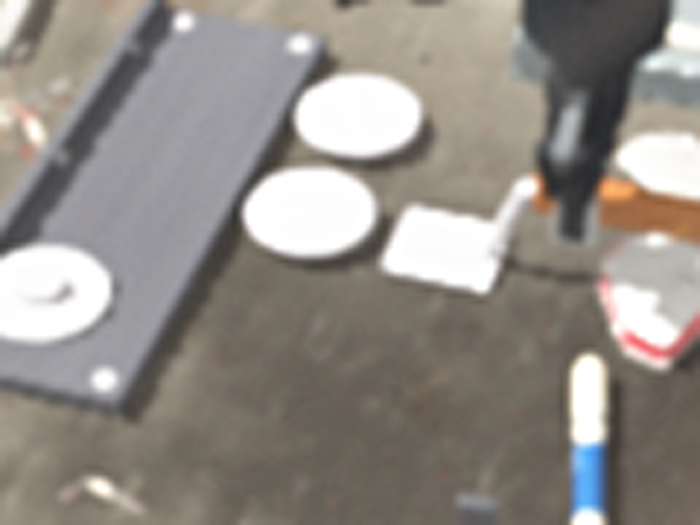

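Request:
apply_moves([
  [1,0,0,0.3,0,0,0],
  [1,0,0,0.6,0,0,0],
  [1,0,0,0.9,0,0,0],
  [1,0,0,1.1,0,0,0],
  [1,0,0,1.25,0,0,0],
  [1,0,0,1.35,0,0,0],
  [1,0,0,1.45,0,0,0],
  [1,0,0,1.47,0,0,0],
])

```text
time: 35.6
tool_pos: [0.4569, 0.1646, 0.0385]
eef_rot: [-164.1, 90.0, -164.1]
contact_force: [-3.6, -0.3, -1.3]
finger_gap: 0.0173
```

```bash
python3 v.py 26 200,320,150,240
```

```text
35.6 [0.4569 0.1646 0.0385] [-164.1   90.  -164.1] [-3.6 -0.3 -1.3] [-0.04  0.6  -0.02] 0.017331527062940562
```

View pics/d26c.png

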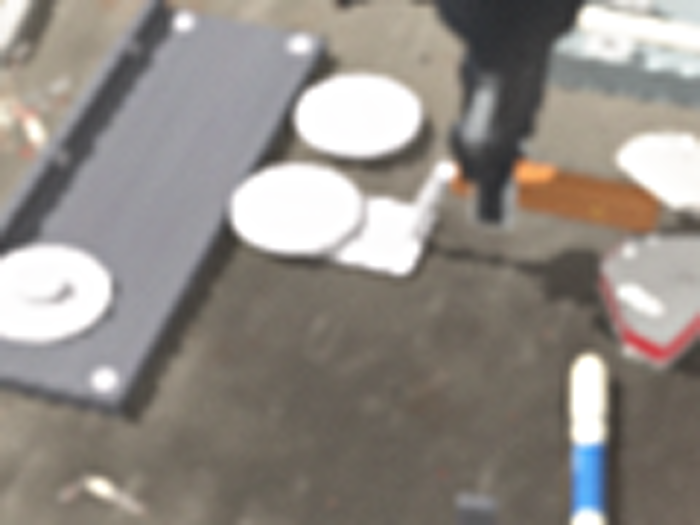

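Flange M is against the step, so I use the same lift.

Request:
apply_moves([
  [1,-0.13,0,0,0,0,0],
  [1,-0.27,0,0,0,0,0],
  [1,-0.41,0,0,0,0,0],
  [1,-0.54,0,0.03,0,0,0],
  [1,-0.68,0,0.07,0,0,0],
  [1,-0.81,0,0.13,0,0,0],
  [1,-0.94,0,0.19,0,0,0],
  [1,-1.06,0,0.27,0,0,0],
  [1,-1.18,0,0.36,0,0,0],
  [1,-1.28,0,0.46,0,0,0],
  [1,-1.38,0,0.57,0,0,0],
  [1,-1.47,0,0.7,0,0,0],
  [1,-1.54,0,0.83,0,0,0],
  [1,-1.61,0,0.97,0,0,0],
  [1,-1.66,0,1.12,0,0,0],
  [1,-1.7,0,1.28,0,0,0],
  [1,-1.72,0,1.43,0,0,0],
  [1,-1.72,0,1.43,0,0,0],
])

```text
time: 37.9
tool_pos: [0.5004, 0.1647, 0.0901]
eef_rot: [61.9, 90.0, 61.9]
contact_force: [-1.1, 0.3, -1.5]
finger_gap: 0.0177
```

```bash
python3 v.py 27 200,320,140,230
```

```text
37.9 [0.5004 0.1647 0.0901] [61.9 90.  61.9] [-1.1  0.3 -1.5] [ 0.01 -0.02 -0.02] 0.01768137539249433
```

View pics/d27c.png

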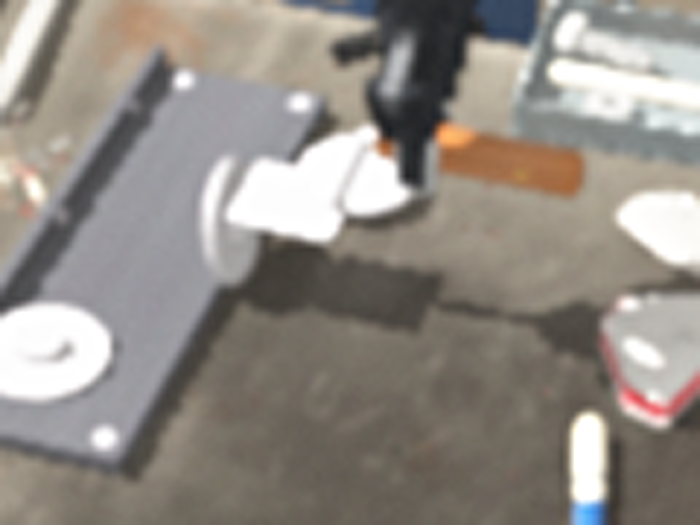

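Request:
apply_moves([
  [1,0,0,0.15,0,0,0],
  [1,0,0,0.3,0,0,0],
  [1,0,0,0.45,0,0,0],
  [1,0,0,0.6,0,0,0],
  [1,0,0,0.75,0,0,0],
  [1,0,0,0.9,0,0,0],
  [1,0,0,0.9,0,0,0],
  [1,0,0,0.9,0,0,0],
  [1,0,0,0,0,0,0],
  [1,0,0,-1.3,0,0,0],
  [1,0,0,-1.3,0,0,0],
  [1,0,0,-1.3,0,0,0],
])

```text
time: 39.45
tool_pos: [0.4616, 0.1648, 0.0905]
eef_rot: [8.8, 89.9, 8.8]
contact_force: [0.5, 0.2, -1.6]
finger_gap: 0.0171
```

```bash
python3 v.py 28 200,320,140,230; python3 -c "
from h import *
rel([.461,.165,.049],Rdown(0))"
```

```text
39.45 [0.4616 0.1648 0.0905] [ 8.8 89.9  8.8] [ 0.5  0.2 -1.6] [ 0.04  0.   -0.01] 0.017075010930128268
shift [ 1.38  0.01 -0.03] turn [ 0.    0.01 -0.  ] rows>= 0.7
```

View pics/d28c.png

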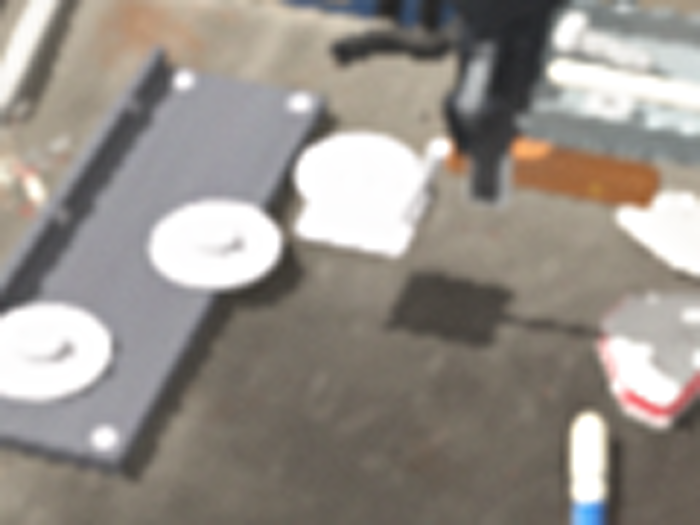

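Request:
apply_moves([
  [1,0.7,0,0,0,0,0],
  [1,1.38,0,0,0,0,0],
  [1,1.38,0,0,0,0,0],
  [1,1.38,0,0,0,0,0],
])

```text
time: 40.0
tool_pos: [0.4616, 0.165, 0.0492]
eef_rot: [53.3, 90.0, 53.3]
contact_force: [0.1, 0.1, -1.5]
finger_gap: 0.0168
```

Request:
apply_moves([
  [1,0,0,0.4,0,0,0],
  [1,0,0,0.8,0,0,0],
  [1,0,0,1.1,0,0,0],
  [1,0,0,1.4,0,0,0],
  [1,0,0,1.7,0,0,0],
  [1,0,0,2.0,0,0,0],
  [1,0,0,2.2,0,0,0],
  [1,0,0,2.4,0,0,0],
  [1,0,0,2.45,0,0,0],
  [1,0,0,2.5,0,0,0],
  [1,0,0,2.5,0,0,0],
])

```text
time: 41.38
tool_pos: [0.5361, 0.1647, 0.0488]
eef_rot: [9.5, 90.0, 9.6]
contact_force: [-0.4, -0.4, -1.7]
finger_gap: 0.0172
```

```bash
python3 v.py 29 180,300,140,230
```

```text
41.375 [0.5361 0.1647 0.0488] [ 9.5 90.   9.6] [-0.4 -0.4 -1.7] [ 0.02  0.14 -0.  ] 0.017178405852678807
```

View pics/d29c.png

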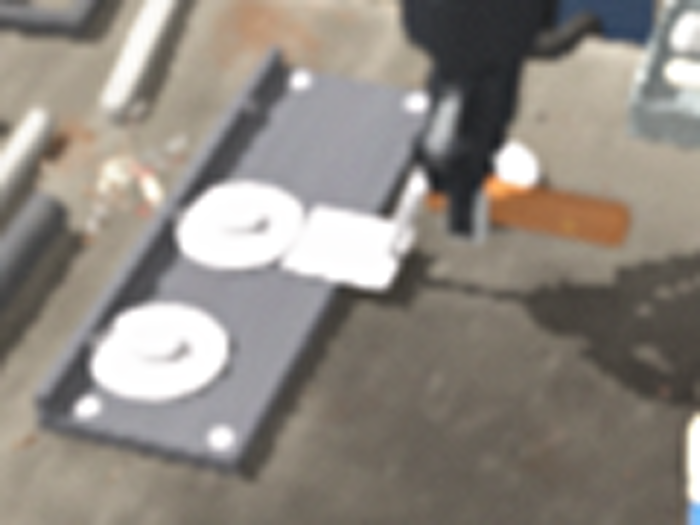

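Request:
apply_moves([
  [1,0,0,0.05,0,0,0],
  [1,0,0,0.08,0,0,0],
  [1,0,0,0.08,0,0,0],
])

```text
time: 41.8
tool_pos: [0.5372, 0.1647, 0.0487]
eef_rot: [-161.5, 89.9, -161.4]
contact_force: [-5.1, -0.3, 2.8]
finger_gap: 0.0172
```

Request:
apply_moves([
  [1,0,0,-1,0,0,0],
  [1,0,0,-2.8,0,0,0],
  [1,-1,0,-3.4,0,0,0],
  [1,-1.6,-1,-3.9,0,0,0],
  [1,-1.6,-2.97,-3.9,0,0,0],
  [1,-1.6,-2.97,-3.9,0,0,0],
  [1,-1.6,-2.97,-3.9,0,0,0],
  [1,-1.6,-2.97,-3.9,0,0,0],
])

```text
time: 42.8
tool_pos: [0.4218, 0.0768, 0.0969]
eef_rot: [56.1, 89.9, 56.2]
contact_force: [0.7, 0.1, -1.8]
finger_gap: 0.0173
```

```bash
python3 v.py 30 180,340,120,240; python3 -c "
from h import *
print(arm.state()['joint_positions']);rel([.419,.0757,.0385],Rdown(0))"
```

```text
42.8 [0.4218 0.0768 0.0969] [56.1 89.9 56.2] [ 0.7  0.1 -1.8] [ 0.03 -0.02 -0.  ] 0.017309444687293587
[ 18.6839606   30.58000565 -50.4104534  126.38552414  38.05109201
  39.43982352  31.54327779]
shift [ 1.94 -0.04 -0.09] turn [ 0.02  0.   -0.01] rows>= 0.9
```

View pics/d30c.png

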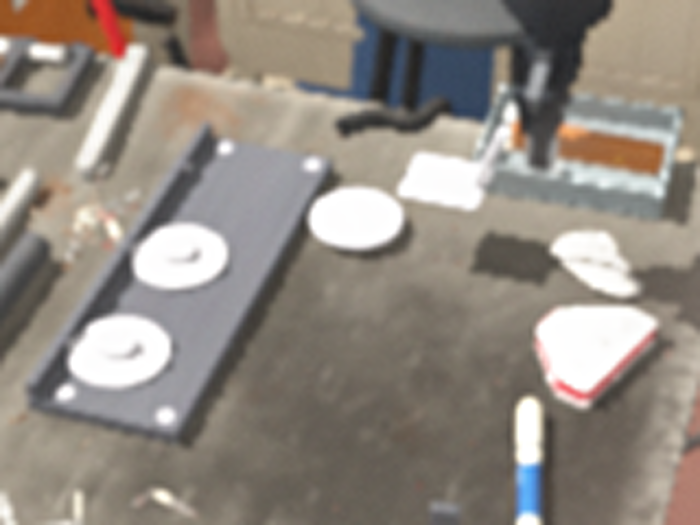

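Request:
apply_moves([
  [1,0.8,-0.04,-0.15,0,0,0],
  [1,1.6,-0.04,-0.18,0,0,0],
  [1,1.94,-0.04,-0.18,0,0,0],
  [1,1.94,-0.04,-0.18,0,0,0],
  [1,1.94,-0.04,-0.18,0,0,0],
])

```text
time: 43.48
tool_pos: [0.4165, 0.0748, 0.0391]
eef_rot: [22.4, 90.0, 22.5]
contact_force: [-0.2, 0.5, -2.0]
finger_gap: 0.0171
```

```bash
python3 v.py 31 210,330,130,220
```

```text
43.475 [0.4165 0.0748 0.0391] [22.4 90.  22.5] [-0.2  0.5 -2. ] [-0.   -0.03  0.05] 0.017070768463167983
```

View pics/d31c.png

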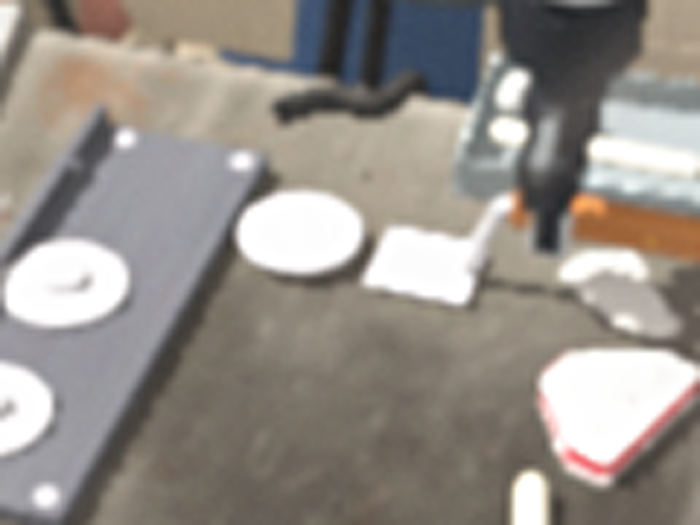

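Request:
apply_moves([
  [1,0.02,0,0.3,0,0,0],
  [1,0.02,0,0.6,0,0,0],
  [1,0.02,0,0.9,0,0,0],
  [1,0.02,0,1.05,0,0,0],
  [1,0.02,0,1.15,0,0,0],
  [1,0.02,0,1.25,0,0,0],
  [1,0.02,0,1.35,0,0,0],
  [1,0.02,0,1.35,0,0,0],
])

```text
time: 44.52
tool_pos: [0.4562, 0.0743, 0.0379]
eef_rot: [-165.3, 90.0, -165.3]
contact_force: [-3.1, 0.1, -1.1]
finger_gap: 0.0172
```

```bash
python3 v.py 32 210,330,130,220
```

```text
44.525 [0.4562 0.0743 0.0379] [-165.3   90.  -165.3] [-3.1  0.1 -1.1] [-0.03  0.49 -0.02] 0.017218879523337536
```

View pics/d32c.png

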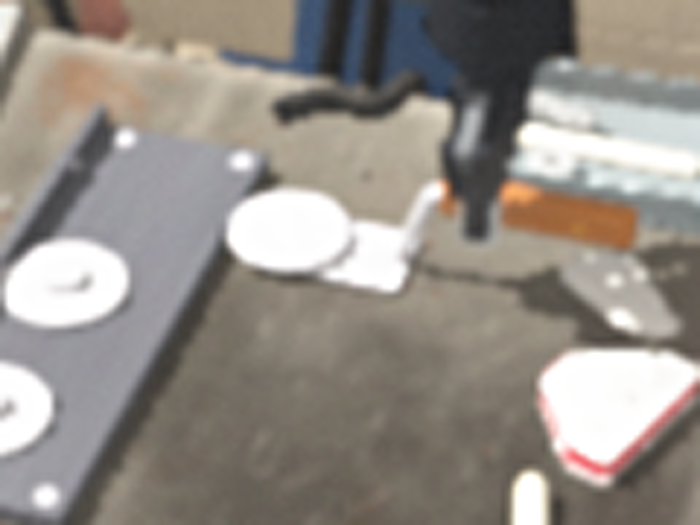

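Request:
apply_moves([
  [1,-0.13,0,0,0,0,0],
  [1,-0.27,0,0,0,0,0],
  [1,-0.41,0,0,0,0,0],
  [1,-0.54,0,0.03,0,0,0],
  [1,-0.68,0,0.07,0,0,0],
  [1,-0.81,0,0.13,0,0,0],
  [1,-0.94,0,0.19,0,0,0],
  [1,-1.06,0,0.27,0,0,0],
  [1,-1.18,0,0.36,0,0,0],
  [1,-1.28,0,0.46,0,0,0],
  [1,-1.38,0,0.57,0,0,0],
  [1,-1.47,0,0.7,0,0,0],
  [1,-1.54,0,0.83,0,0,0],
  [1,-1.61,0,0.97,0,0,0],
  [1,-1.66,0,1.12,0,0,0],
  [1,-1.7,0,1.28,0,0,0],
  [1,-1.72,0,1.43,0,0,0],
  [1,-1.72,0,1.43,0,0,0],
])

```text
time: 46.82
tool_pos: [0.4998, 0.0744, 0.0896]
eef_rot: [53.5, 90.0, 53.5]
contact_force: [-0.6, 0.7, -1.5]
finger_gap: 0.0172
```

```bash
python3 v.py 33 210,330,130,220
```

```text
46.825 [0.4998 0.0744 0.0896] [53.5 90.  53.5] [-0.6  0.7 -1.5] [-0.02 -0.   -0.05] 0.01718933426580517
```

View pics/d33c.png

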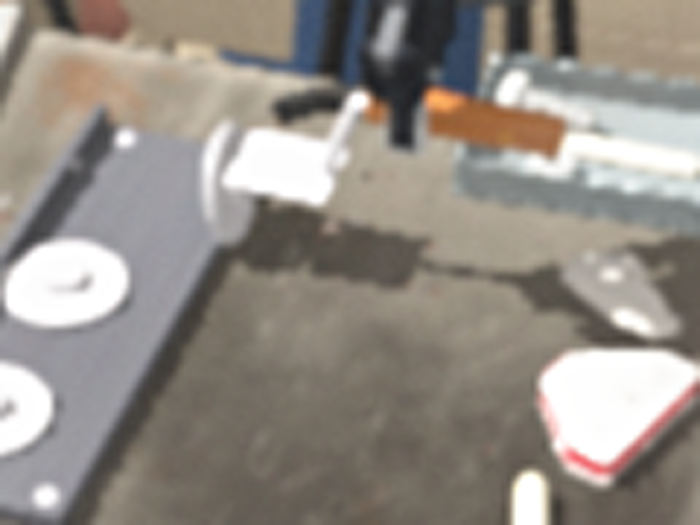

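Request:
apply_moves([
  [1,0,0,0.15,0,0,0],
  [1,0,0,0.3,0,0,0],
  [1,0,0,0.45,0,0,0],
  [1,0,0,0.6,0,0,0],
  [1,0,0,0.75,0,0,0],
  [1,0,0,0.9,0,0,0],
  [1,0,0,0.9,0,0,0],
  [1,0,0,0.9,0,0,0],
  [1,0,0,0,0,0,0],
  [1,0,0,-1.3,0,0,0],
  [1,0,0,-1.3,0,0,0],
  [1,0,0,-1.3,0,0,0],
])

```text
time: 48.38
tool_pos: [0.4611, 0.0744, 0.0899]
eef_rot: [1.7, 89.9, 1.8]
contact_force: [0.3, -0.2, -2.1]
finger_gap: 0.0172
```

```bash
python3 v.py 34 180,330,130,230; python3 -c "
from h import *
rel([.461,.0745,.049],Rdown(0))"
```

```text
48.375 [0.4611 0.0744 0.0899] [ 1.7 89.9  1.8] [ 0.3 -0.2 -2.1] [-0.03 -0.03 -0.02] 0.01719974367731107
shift [ 1.36 -0.   -0.01] turn [ 0.    0.01 -0.  ] rows>= 0.7
```

View pics/d34c.png

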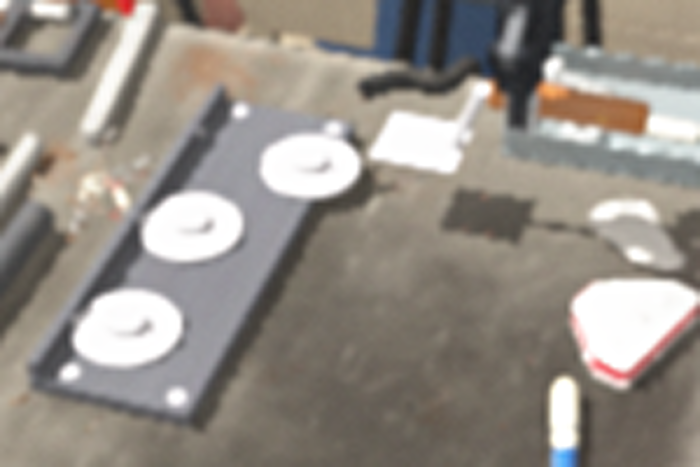

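Flange R has landed hub up as well. Next I slide it back to the fence.

Request:
apply_moves([
  [1,0.7,0,0,0,0,0],
  [1,1.36,0,0,0,0,0],
  [1,1.36,0,0,0,0,0],
  [1,1.36,0,0,0,0,0],
])

```text
time: 48.92
tool_pos: [0.461, 0.0747, 0.0492]
eef_rot: [49.5, 90.0, 49.5]
contact_force: [0.4, -0.1, -1.9]
finger_gap: 0.0172
```

Request:
apply_moves([
  [1,0,0,0.4,0,0,0],
  [1,0,0,0.8,0,0,0],
  [1,0,0,1.1,0,0,0],
  [1,0,0,1.4,0,0,0],
  [1,0,0,1.7,0,0,0],
  [1,0,0,2.0,0,0,0],
  [1,0,0,2.2,0,0,0],
  [1,0,0,2.4,0,0,0],
  [1,0,0,2.45,0,0,0],
  [1,0,0,2.5,0,0,0],
  [1,0,0,2.5,0,0,0],
])

```text
time: 50.3
tool_pos: [0.5355, 0.0744, 0.0488]
eef_rot: [14.7, 90.0, 14.7]
contact_force: [-1.2, -0.6, -0.8]
finger_gap: 0.0173
```

```bash
python3 v.py 35 180,330,130,230
```

```text
50.3 [0.5355 0.0744 0.0488] [14.7 90.  14.7] [-1.2 -0.6 -0.8] [-0.    0.21 -0.02] 0.017271702522942696
```

View pics/d35c.png

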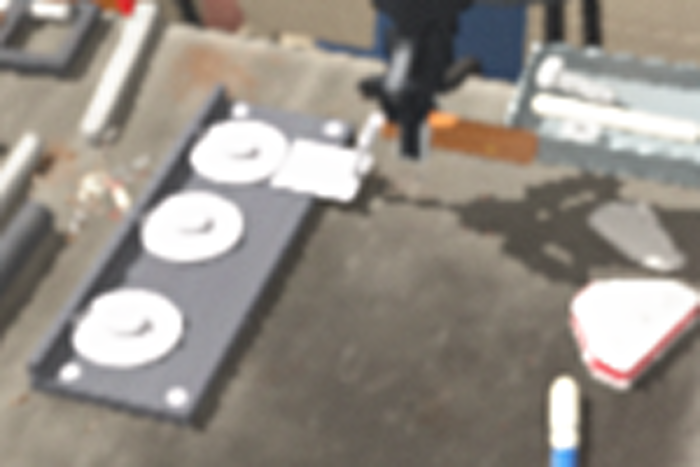

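Request:
apply_moves([
  [1,0,0,0.04,0,0,0],
  [1,0,0,0.07,0,0,0],
  [1,0,0,0.07,0,0,0],
])

```text
time: 50.72
tool_pos: [0.5366, 0.0743, 0.0487]
eef_rot: [-162.7, 89.9, -162.7]
contact_force: [-4.9, 0.5, 2.1]
finger_gap: 0.017
```

Request:
apply_moves([
  [1,0,0,-1,0,0,0],
  [1,0,0,-2.5,0,0,0],
  [1,-1.5,0,-2.5,0,0,0],
  [1,-2.3,0,-2.5,0,0,0],
  [1,-2.3,2,-2.5,0,0,0],
  [1,-2.3,6,-2.4,0,0,0],
  [1,-2.3,11.9,-2.2,-1.9,0,0],
  [1,-2.3,11.9,-2.2,-1.9,0,0],
  [1,-2.3,11.9,-2.2,-1.9,0,0],
  [1,-2.3,11.9,-2.2,-1.9,0,0],
  [1,-2.3,11.9,-2.2,-1.9,0,0],
  [1,-2.3,11.9,-2.2,-1.9,0,0],
  [1,-2.3,11.9,-2.2,-1.9,0,0],
])

```text
time: 52.35
tool_pos: [0.4721, 0.4298, 0.1177]
eef_rot: [-79.9, 89.9, -68.6]
contact_force: [0.5, -0.4, -1.1]
finger_gap: 0.0172
```

```bash
python3 v.py 36 180,340,130,280; python3 -c "
from h import *
rel([.470,.431,.115],Rdown(11.7));rel([.470,.431,.0365],Rdown(11.7)); snap('wrist','pics/w36.png')"
```

```text
52.35 [0.4721 0.4298 0.1177] [-79.9  89.9 -68.6] [ 0.5 -0.4 -1.1] [-0.02  0.   -0.02] 0.01717991143323456
shift [ 0.09  0.05 -0.06] turn [-0.06  0.    0.01] rows>= 0.1
shift [ 2.71  0.05 -0.06] turn [-0.06  0.    0.01] rows>= 1.3
```

View pics/d36c.png

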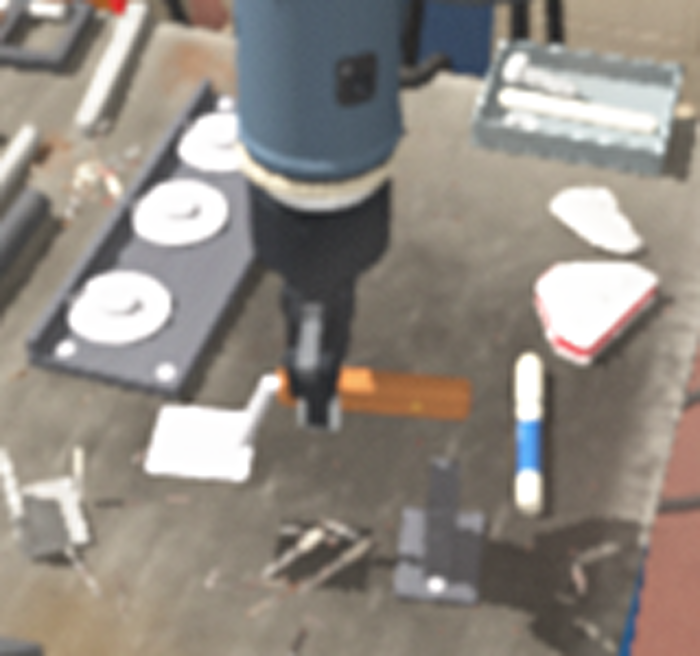

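View pics/w36.png

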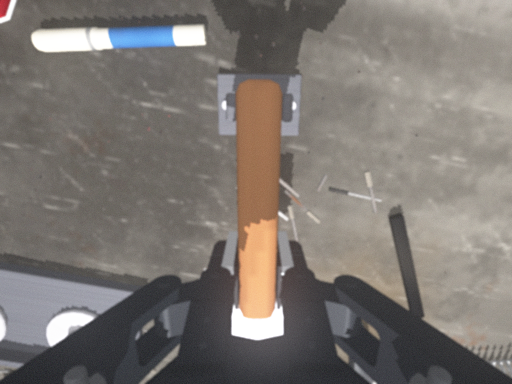

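Request:
apply_moves([
  [1,0.8,0.05,-0.06,-0.06,0,0],
  [1,1.6,0.05,-0.06,-0.06,0,0],
  [1,2.2,0.05,-0.06,-0.06,0,0],
  [1,2.5,0.05,-0.06,-0.06,0,0],
  [1,2.65,0.05,-0.06,-0.06,0,0],
  [1,2.7,0.05,-0.06,-0.06,0,0],
  [1,2.7,0.05,-0.06,-0.06,0,0],
])

```text
time: 53.32
tool_pos: [0.4694, 0.4327, 0.0373]
eef_rot: [35.6, 90.0, 47.4]
contact_force: [0.4, 0.1, -2.5]
finger_gap: 0.0169
```

```bash
python3 v.py 37 180,340,130,280
```

```text
53.325 [0.4694 0.4327 0.0373] [35.6 90.  47.4] [ 0.4  0.1 -2.5] [ 0.   -0.04 -0.  ] 0.016917724533921173
```

View pics/d37c.png

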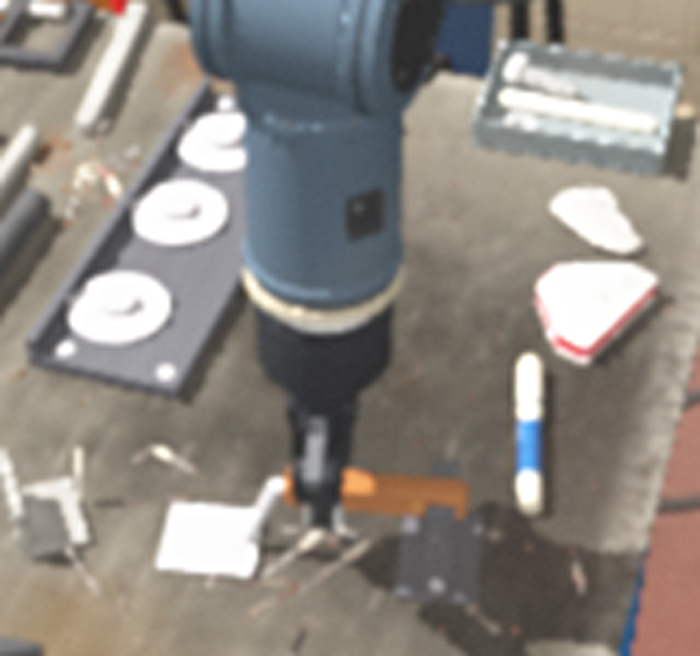

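Request:
apply_moves([
  [1,0.04,0,0,0,0,0],
  [1,0.05,0,0,0,0,0],
  [0.4,0.05,0,0,0,0,0],
  [-0.2,0.05,0,0,0,0,0],
  [-0.2,0.05,0,0,0,0,0],
  [-0.2,-0.5,0,0,0,0,0],
  [-0.2,-2,0,0,0,0,0],
  [-0.2,-6,0,0,0,0,0],
  [-0.2,-6,0,0,0,0,0],
  [-0.2,-6,0,0,0,0,0],
  [-0.2,-6,0,0,0,0,0],
])

```text
time: 54.75
tool_pos: [0.4693, 0.4322, 0.2173]
eef_rot: [-15.9, 90.0, -4.2]
contact_force: [0.2, 0.0, -0.2]
finger_gap: 0.0515
```

```bash
python3 v.py 38 180,340,130,280; python3 -c "
from h import *
snap('wrist','pics/w38.png');q=back('wrist',[(0,0)],.01)"
```

```text
54.75 [0.4693 0.4322 0.2173] [-15.9  90.   -4.2] [ 0.2  0.  -0.2] [0.01 0.01 0.01] 0.05151366265249635
```

View pics/d38c.png

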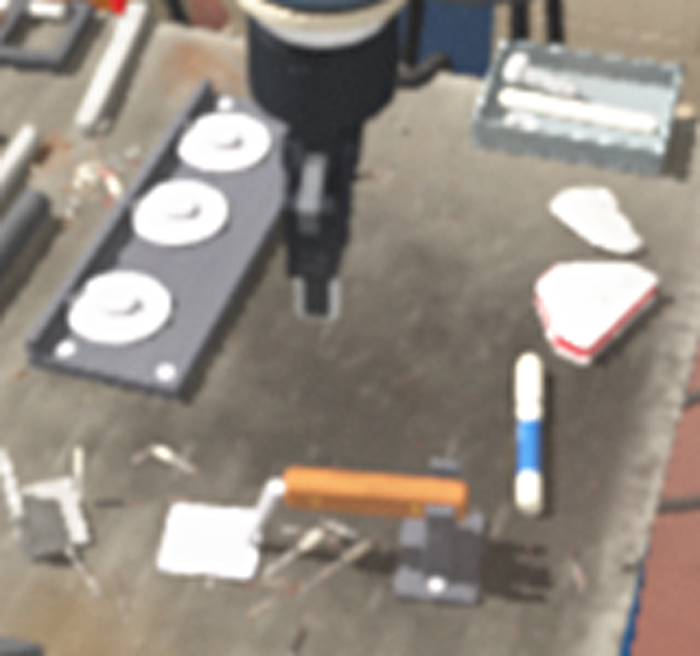

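View pics/w38.png

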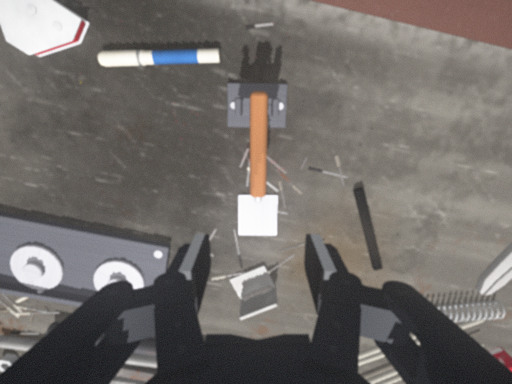

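The spatula lies in its rest between the prongs. One overhead check of the plate remains before handing in.

Request:
apply_moves([
  [-0.2,-2,-2,0,0,0,0],
  [-0.2,-4.4,-8.9,1.8,1.9,0,0],
  [-0.2,-4.4,-8.9,1.8,1.9,0,0],
  [-0.2,-4.4,-8.9,1.8,1.9,0,0],
  [-0.2,-4.4,-8.9,1.8,1.9,0,0],
  [-0.2,-4.4,-8.9,1.8,1.9,0,0],
  [-0.2,-4.4,-8.9,1.8,1.9,0,0],
  [-0.2,-4.4,-8.9,1.8,1.9,0,0],
])

```text
time: 55.85
tool_pos: [0.5757, 0.1836, 0.348]
eef_rot: [175.9, 89.9, 176.4]
contact_force: [-0.5, -0.7, -0.5]
finger_gap: 0.0511
```

```bash
python3 - <<'E'
from h import *
s=arm.state(); print(s['time'],s['tool_pos'],s['dq'].max())
snap('wrist','pics/w39.png'); a=cv2.imread('pics/w39.png')[60:300,120:420]; cv2.imwrite('pics/w39c.png',cv2.resize(a,None,fx=2.6,fy=2.5,interpolation=cv2.INTER_CUBIC))
E
```

```text
55.85 [0.57569401 0.18355045 0.34803723] 0.16700930739120062
```

View pics/w39.png

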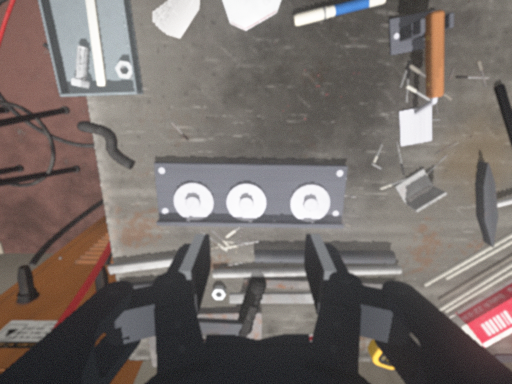

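View pics/w39c.png

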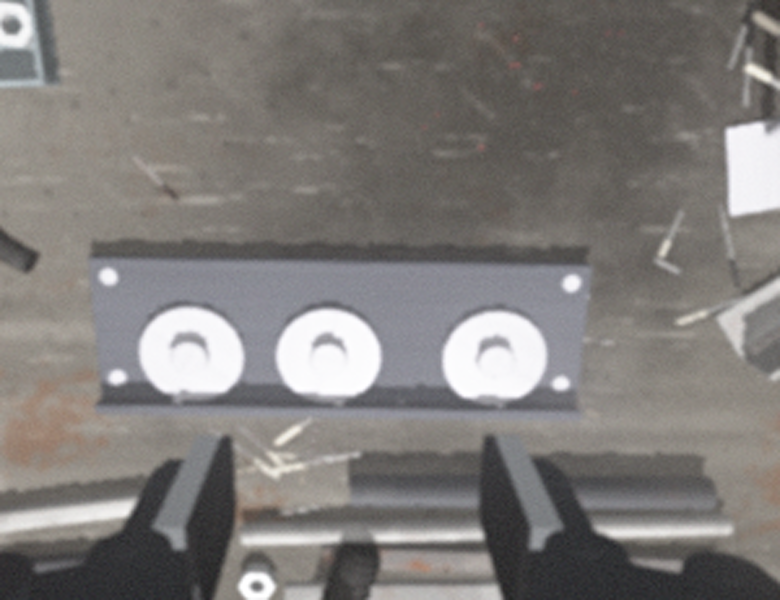

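```bash
python3 - <<'E'
from h import *
u=lambda L:np.array(L,float)/[2.6,2.5]+[120,60]
print(np.round(back('wrist',u([(191,355),(329,356),(495,357)]),.017)[:,:2],4), np.round(back('wrist',u([(95,258),(588,264)]),.012)[:,:2],4))
print(arm.close_job())
E
```

```text
[[0.6712 0.0733]
 [0.6712 0.1661]
 [0.6709 0.2778]] [[0.6037 0.0137]
 [0.605  0.3352]]
the job is handed in; nothing more can be done
None
```

The job is done and handed in at about 56 s of the 210 s allowed; closing it gives no verdict.

- **Plate cleared:** the soapstone, nut and bolt are in the grey tray. They still showed there in the last overhead picture.
- **Flanges:** each of the three was pushed against the plate's step with the blade under its rim and levered up. Each was then tipped over onto the plate and slid to the fence. Only the blade touched them.
- **Spatula:** it is back in its rest, level and between the prongs.

The last overhead picture shows all three flanges flat with hubs up. Their centres measured x ≈ 0.671 m, about 11–12 mm in the plate frame, against the 2–20 mm required. Each push ended in 4–5 N of contact against the fence.

The marker and angle piece showed no visible movement; I did not measure them again. The arm ended clear of everything, about 0.35 m above the plate. No check failed or disagreed.

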